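# Clamp the washed woodblocks in the drying press

### The job

Put all the washed woodblocks lying on the table into the drying press so that they dry flat: lift the spring collar and turn it to free the clamp lever, swing the lever fully up, and lay each block flat in a bay of its own, lengthwise between the bay's strips. Then swing the lever down onto the blocks and lock it again with the spring collar, its tongue turned fully back over the lever and let down behind the lip. Leave the weight bar, brush rest, pigment jar and spoon where they are.

Things in the scene. Friction and masses are not known exactly. Their poses are not given: they have to be found in the camera images.
- press: Drying press fixed to the table: dark board 18 mm high, x -105 to 120, y -165 to 165 mm about its origin (on the table, below the middle bay's centre). Its -x side, with lever ball and collar, faces the robot. Three bays side by side along y, shallow trays 95 (y) x 66 (x) mm clear between wooden strips 10 mm high, the front and back strips with a 60 mm gap in the middle for the fingers.
- bay0 (a point): Centre of the floor of the bay at y = +100 mm in the press frame (18 mm above the table); axes as the press. A laid block's origin belongs here, its long side (block y) along y.
- bay1 (a point): The same for the middle bay (y = 0).
- bay2 (a point): The same for the bay at y = -100 mm.
- lever (a joint): Clamp lever, rad: 0 = shut, level, batten just on top of laid blocks (-0.012 when empty); grows as the ball end swings up and away from the robot; stop at 1.75. Stiff hinge: stays where left, 3 to 4 N at the ball moves it. Below about 1.45 the batten overhangs the bays and would meet the gripper's body.
- lever_hinge (a point): Hinge axis of the lever, along press y, at press x 95, y 0, z 56 mm. From here a steel bar 28 mm wide, 8 mm thick runs to press -x (shut), carrying a wooden batten 290 (along y) x 24 x 12 mm across the bays, 95 mm from the hinge, its underside 16 mm below the hinge when shut.
- lever_grip (a point): Centre of the wooden ball grip, 32 mm in diameter, at the lever's end, 256 mm from the hinge and in line with it (56 mm above the table when shut), on a 14 mm shank in front of the board. Pinch the ball along press y; it turns, and creeps a little, between the pads as the lever swings, so take it afresh on the way (the lever stays).
- collar_grip (a point): Spring collar: upright knurled steel sleeve 28 mm in diameter at press x -80, y 40 mm, beside the lever. The point is on its axis, 18 mm below its top, 92 mm above the table when locked. At its foot a flat tongue 11 mm wide, 8 mm thick juts 48 mm from the axis; tongue top 24 mm, underside 32 mm below this point.
- tongue_tip (a point): End of the collar's tongue, 48 mm from the collar's axis.
- collar_lift (a joint): Height of the collar, m: 0 = tongue on top of the shut lever (about -0.002 when the press is empty), -0.006 = lowest seat, tongue beside the lever; 0.024 = top stop. An inner spring pulls it down, 9 to 17 N with its weight.
- collar_turn (a joint): Turn of the collar, rad, growing clockwise seen from above: 0 = locked (as at the start), tongue over the lever (to press -y) behind a 4 mm lip on the lever's bar; 1.45 = stop, released, tongue to press -x. Lift to 0.010 or more to pass lip and lever; beyond about 1.2 it drops beside the lever, where it must sit while the lever swings. Stays where left.
- block0: Washed woodblock of pale cherry, 50 (x) x 80 (y) x 22 mm (z), about 75 g, ink-blackened carved face up; origin at the centre of its underside. All blocks are alike; two or three are present (absent: None).
- block1: As block0.
- block2: As block0.
- weight_bar: Bronze weight bar 150 x 26 x 20 mm with a small knob; leave it. Origin: centre of underside, length along x.
- brush_rest: White porcelain brush rest 30 (x) x 120 (y) x 26 mm; leave it. Origin: centre of underside.
- pigment_jar: Rust-brown lidded clay jar, 72 mm across, 74 mm high; leave it. Origin: centre of underside.
- spoon: Boxwood burnishing spoon 155 mm long along x, 12 mm thick; leave it. Origin: underside, near its middle.
Mind the look-alikes: they are no part of the job. Leave any blue, pink or purple look-alike of the block1 alone.

How it is judged:
On the way, in this order (a step that is already met when the one before it is completed fails the run):
1. the collar is lifted off the lever, turned to its released side and let down beside the lever (value of joint collar_turn above 1.15 rad and value of joint collar_lift below -0.003 m), for 0.2 s.
2. the clamp lever is swung up (value of joint lever above 1.35 rad), for 0.2 s.
3. every block lies in a bay of its own, the lever still up (((x of block0 in the frame of bay0 between -0.016 and 0.016 m and y of block0 in the frame of bay0 between -0.013 and 0.013 m and z of block0 in the frame of bay0 between -0.004 and 0.004 m and angle between the y axis of block0 and the y axis of bay0, either way round below 0.2 rad) or (x of block0 in the frame of bay1 between -0.016 and 0.016 m and y of block0 in the frame of bay1 between -0.013 and 0.013 m and z of block0 in the frame of bay1 between -0.004 and 0.004 m and angle between the y axis of block0 and the y axis of bay1, either way round below 0.2 rad) or (x of block0 in the frame of bay2 between -0.016 and 0.016 m and y of block0 in the frame of bay2 between -0.013 and 0.013 m and z of block0 in the frame of bay2 between -0.004 and 0.004 m and angle between the y axis of block0 and the y axis of bay2, either way round below 0.2 rad)) and ((x of block1 in the frame of bay0 between -0.016 and 0.016 m and y of block1 in the frame of bay0 between -0.013 and 0.013 m and z of block1 in the frame of bay0 between -0.004 and 0.004 m and angle between the y axis of block1 and the y axis of bay0, either way round below 0.2 rad) or (x of block1 in the frame of bay1 between -0.016 and 0.016 m and y of block1 in the frame of bay1 between -0.013 and 0.013 m and z of block1 in the frame of bay1 between -0.004 and 0.004 m and angle between the y axis of block1 and the y axis of bay1, either way round below 0.2 rad) or (x of block1 in the frame of bay2 between -0.016 and 0.016 m and y of block1 in the frame of bay2 between -0.013 and 0.013 m and z of block1 in the frame of bay2 between -0.004 and 0.004 m and angle between the y axis of block1 and the y axis of bay2, either way round below 0.2 rad)) and ((x of block2 in the frame of bay0 between -0.016 and 0.016 m and y of block2 in the frame of bay0 between -0.013 and 0.013 m and z of block2 in the frame of bay0 between -0.004 and 0.004 m and angle between the y axis of block2 and the y axis of bay0, either way round below 0.2 rad) or (x of block2 in the frame of bay1 between -0.016 and 0.016 m and y of block2 in the frame of bay1 between -0.013 and 0.013 m and z of block2 in the frame of bay1 between -0.004 and 0.004 m and angle between the y axis of block2 and the y axis of bay1, either way round below 0.2 rad) or (x of block2 in the frame of bay2 between -0.016 and 0.016 m and y of block2 in the frame of bay2 between -0.013 and 0.013 m and z of block2 in the frame of bay2 between -0.004 and 0.004 m and angle between the y axis of block2 and the y axis of bay2, either way round below 0.2 rad)) and value of joint lever above 1 rad), for 0.2 s.
4. the lever is swung shut onto the blocks (value of joint lever below 0.03 rad), for 0.2 s.
5. the collar is turned back and its tongue lies on the lever behind the lip (value of joint lever below 0.03 rad and value of joint collar_turn below 0.12 rad and value of joint collar_lift between -0.005 and 0.004 m), for 0.3 s.
At the end, for the whole second after the job is handed in: Every block present lies flat (origin within 4 mm of the bay floor) in a bay of its own, within 16 mm of the bay's centre in press x, 13 mm in press y and 0.2 rad of lengthwise; the lever is shut (below 0.03 rad); the collar is locked (turn below 0.12 rad, height between -5 and +4 mm); all at rest (all of step 5 and ((x of block0 in the frame of bay0 between -0.016 and 0.016 m and y of block0 in the frame of bay0 between -0.013 and 0.013 m and z of block0 in the frame of bay0 between -0.004 and 0.004 m and angle between the y axis of block0 and the y axis of bay0, either way round below 0.2 rad) or (x of block0 in the frame of bay1 between -0.016 and 0.016 m and y of block0 in the frame of bay1 between -0.013 and 0.013 m and z of block0 in the frame of bay1 between -0.004 and 0.004 m and angle between the y axis of block0 and the y axis of bay1, either way round below 0.2 rad) or (x of block0 in the frame of bay2 between -0.016 and 0.016 m and y of block0 in the frame of bay2 between -0.013 and 0.013 m and z of block0 in the frame of bay2 between -0.004 and 0.004 m and angle between the y axis of block0 and the y axis of bay2, either way round below 0.2 rad)) and ((x of block1 in the frame of bay0 between -0.016 and 0.016 m and y of block1 in the frame of bay0 between -0.013 and 0.013 m and z of block1 in the frame of bay0 between -0.004 and 0.004 m and angle between the y axis of block1 and the y axis of bay0, either way round below 0.2 rad) or (x of block1 in the frame of bay1 between -0.016 and 0.016 m and y of block1 in the frame of bay1 between -0.013 and 0.013 m and z of block1 in the frame of bay1 between -0.004 and 0.004 m and angle between the y axis of block1 and the y axis of bay1, either way round below 0.2 rad) or (x of block1 in the frame of bay2 between -0.016 and 0.016 m and y of block1 in the frame of bay2 between -0.013 and 0.013 m and z of block1 in the frame of bay2 between -0.004 and 0.004 m and angle between the y axis of block1 and the y axis of bay2, either way round below 0.2 rad)) and ((x of block2 in the frame of bay0 between -0.016 and 0.016 m and y of block2 in the frame of bay0 between -0.013 and 0.013 m and z of block2 in the frame of bay0 between -0.004 and 0.004 m and angle between the y axis of block2 and the y axis of bay0, either way round below 0.2 rad) or (x of block2 in the frame of bay1 between -0.016 and 0.016 m and y of block2 in the frame of bay1 between -0.013 and 0.013 m and z of block2 in the frame of bay1 between -0.004 and 0.004 m and angle between the y axis of block2 and the y axis of bay1, either way round below 0.2 rad) or (x of block2 in the frame of bay2 between -0.016 and 0.016 m and y of block2 in the frame of bay2 between -0.013 and 0.013 m and z of block2 in the frame of bay2 between -0.004 and 0.004 m and angle between the y axis of block2 and the y axis of bay2, either way round below 0.2 rad)) and linear speed of each of block0, block1, block2 below 0.02 m/s); the robot touches nothing.
It fails at once if the bronze weight bar is moved by more than 30 mm (distance of weight_bar from where it was at the start of the episode above 0.03 m).
It fails at once if the porcelain brush rest is moved by more than 30 mm (distance of brush_rest from where it was at the start of the episode above 0.03 m).
It fails at once if the pigment jar is moved by more than 30 mm (distance of pigment_jar from where it was at the start of the episode above 0.03 m).
It fails at once if the burnishing spoon is moved by more than 30 mm (distance of spoon from where it was at the start of the episode above 0.03 m).
Of block0, block1, block2 only 2 to 3 are there at a start; the rules pass over those that are not, and their reading is None.
At some moment in a run one of block0, block1, block2 may be knocked a few centimetres aside while the robot is not near it.
Once in a run the grip may slacken for a moment while it holds something.
It also fails if it takes over 200 s, if anything falls off the work surface, if the arm or the gripper's body presses on something with over 40 N, if the wrist force passes 120 N, or if a joint passes its speed limit or range.

### The arm

A 6-joint arm with a two-finger parallel gripper is mounted at the origin on the work surface. World frame = base frame: x ahead of the robot, y to its left, z up, the work surface at z = 0. Lengths are in m, angles in rad, forces in N, time in s.
With the tool pointing down it reaches from about 0.35 to 0.85 m from the base axis. Payload 8.1 kg.
Tool frame: the origin (TCP) lies midway between the tips of the shut fingers; the grasp point (between the pads) lies 19 mm behind it (env.grasp_offset is the distance from the TCP to the grasp point, in m); z points along the fingers, y is the line along which they close (so a half turn about z gives the same grasp; the last joint's range is limited). The gripper opens to 85 mm and grips with 20 to 120 N. Pads are 22 mm wide; open, the fingers measure 114 mm over their backs; the gripper's body (76 mm by 85 mm) begins 54 mm behind the grasp point. The pads swing forward as they close: fully open they stand 13 mm farther back than shut.
Start: joints at [-1.327, 0.13, 1.488, -0, 1.523, -0.085], TCP at [0.194, -0.568, 0.231] pointing down, gripper open.
Joint ranges: [-2.96, 2.96], [-0.89, 2.26], [0.02, 2.5], [-1.34, 4.48], [0, 2.73], [-2.66, 2.66]. Speed limits (rad/s): [2.39, 2.39, 2.79, 3.14, 3.14, 3.14].

### API

Orientations are given as a unit quaternion [w, x, y, z].
In Python, from workcell import env, viewer, job gives the robot as it stands.
- The arm moves only by the tool arm_command, never from a script. Its argument "targets" is a list of rows, each an object with "translation": the shift along the tool's x, y, z in m, a list of three; "delta_rot": the turn, a rotation vector about the tool's x, y, z in rad, a list of three. A call has 1 to 12 rows; each row is the pose to reach, as a shift and turn from the pose commanded when the call began, along the tool's axes at that moment; what a row does not reach only later rows make up. A row lasts 1/10 s, in which the tool goes at most 50 mm and 8.59 degrees, less where a joint would pass 70% of its speed; a pose out of reach is approached as far as the arm can. A call with a gripper value outside its range is refused whole. "hand" is the opening, from 0 (shut) to 1 (fully open), set as the call begins (left out, the last holds). The fingers move at their own pace and stop on an object; the grip force is fixed at half the most. Time passes only in rows, so rows that repeat a pose let the fingers close. It gives the time, the measured TCP pose, the force, the opening and the grip force at its end, in the units of the state.
- env.read_state(): the state, without advancing time (a new reading comes with each control period).
- viewer.snapshot(name): name is "side" or "top"; returns a dict with "color" (384x512x3 uint8, red, green, blue), "fx", "fy", "cx", "cy" (pixels), "k1" (the pictures are not rectified: a ray, as slopes to the right and down, at radius r is drawn at 1 + k1 r^2 times it, then the intrinsics apply), "extrinsics" (4x4, takes a point from world to camera coordinates). Camera axes: x right, y down, z forward; pixel columns grow to the right and rows downward; lengths in m; the calibration is good to about 2 mm. A picture is of the moment at which its call begins. There is no depth.
- job.close_job(): hands the job in; it is judged then, once.
The state is a dict: "time_s": time; "q": joint angles; "dq": joint speeds; "joint_torque": joint torques, N m; "position": TCP position; "tcp_rot": TCP orientation; "force": force on the tool from outside, world axes, zero at the start; "torque": the same for the moment, N m; "finger_gap": finger opening in m; "finger_force": force on a finger pad.
Only numpy, scipy, OpenCV 4.12 (cv2) and the standard library are available. Lean on these libraries where they do the work, as an engineer would, in place of code of your own. Each camera call takes 0.05 s, during which the arm holds its last target. There are 200 camera calls.

## Working session

There is one attempt and no reset: what is moved stays moved. The work goes in short steps, Python scripts to look and compute and a tool call to move; the robot and the scene stay as the last step left them, time stands still between calls to the robot, and variables do not carry over. Pictures are saved under pics/ and viewed, at most 16 in all, crops included, and the job is handed in when it is done.

Besides the shell and the picture viewer there is one more tool, called as name([rows], argument=value, ...), one row to a line, values as JSON. arm_command: Moves the arm, as the interface text tells. Its arguments: {"type":"object","properties":{"targets":{"type":"array","items":{"type":"object","properties":{"translation":{"type":"array","items":{"type":"number"}},"delta_rot":{"type":"array","items":{"type":"number"}}}}},"hand":{"type":"number"}},"required":["targets"]}

```bash
mkdir -p pics; ls; cat > h.py <<'E'
import numpy as np, cv2
from scipy.spatial.transform import Rotation as R
from workcell import env, viewer, job
def snap(n,f=None):
    s=viewer.snapshot(n)
    if f: cv2.imwrite('pics/'+f,cv2.cvtColor(s['color'],cv2.COLOR_RGB2BGR))
    return s
def K(s): return np.array([[s['fx'],0,s['cx']],[0,s['fy'],s['cy']],[0,0,1.]]),np.array([s['k1'],0,0,0.])
def ray(s,uv):
    k,d=K(s); p=cv2.undistortPoints(np.array(uv,float).reshape(-1,1,2),k,d).reshape(-1,2)
    E=np.array(s['extrinsics']); o=-E[:3,:3].T@E[:3,3]
    return o,np.c_[p,np.ones(len(p))]@E[:3,:3]
def plane(s,uv,z):
    o,r=ray(s,uv); return o+r*((z-o[2])/r[:,2])[:,None]
def proj(s,P):
    k,d=K(s); E=np.array(s['extrinsics']); return cv2.projectPoints(np.array(P,float).reshape(-1,1,3),cv2.Rodrigues(E[:3,:3])[0],E[:3,3],k,d)[0].reshape(-1,2)
def st():
    s=env.read_state(); print('t',round(s['time_s'],2),'p',np.round(s['position'],4),'q',np.round(s['tcp_rot'],4),'F',np.round(s['force'],1),'gap',round(s['finger_gap'],4),'ff',np.round(s['finger_force'],1),'j',np.round(s['q'],2)); return s
def T(w,x,y,z): return R.from_quat([x,y,z,w])
def togo(p,rotm):
    "shift/rotvec in tool axes to reach world TCP p with rotation matrix rotm"
    s=env.read_state(); r=T(*s['tcp_rot']); 
    return np.round(r.inv().apply(np.array(p)-s['position']),4), np.round((r.inv()*R.from_matrix(rotm)).as_rotvec(),3)
E
python3 - <<'E'
from h import *
s=snap('top','t0.png');snap('side','s0.png');st();print(np.round(T(*env.read_state()['tcp_rot']).as_matrix(),3),env.grasp_offset)
for n in('top','side'):
    s=viewer.snapshot(n);E=s['extrinsics'];print(n,-np.array(E)[:3,:3].T@np.array(E)[:3,3],s['fx'],s['k1'])
E
```

```text
pics
t 0.1 p [ 0.1936 -0.5674  0.2304] q [-8.000e-04  9.865e-01  1.637e-01 -1.000e-04] F [-0.2  0.6 -0.6] gap 0.0855 ff 0.0 j [-1.33  0.13  1.49  0.    1.52 -0.09]
[[ 0.946  0.323 -0.   ]
 [ 0.323 -0.946  0.002]
 [ 0.    -0.002 -1.   ]] 0.0187
top [ 0.28831587 -0.00681104  1.63129205] 493.65054049472536 -0.19073553200924784
side [0.01099292 1.44464222 1.21586397] 494.9151447315523 0.06903581492185802
```

View pics/t0.png

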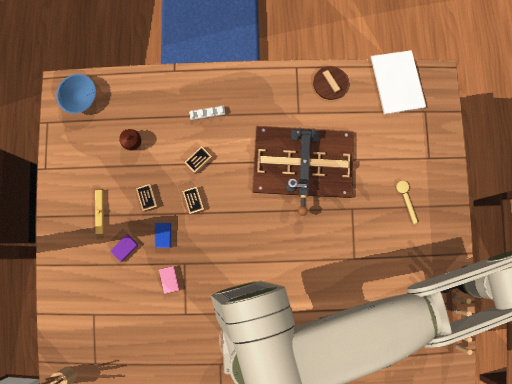

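View pics/s0.png

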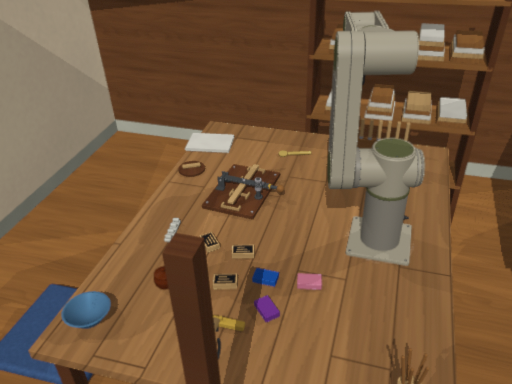

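```bash
python3 - <<'E'
from h import *
s=snap('top');im=cv2.cvtColor(s['color'],cv2.COLOR_RGB2BGR)
a=cv2.resize(im[120:225,125:225],None,fx=4,fy=4,interpolation=cv2.INTER_CUBIC)
b=cv2.resize(im[120:225,245:365],None,fx=3.3,fy=4,interpolation=cv2.INTER_CUBIC)
cv2.imwrite('pics/c1.png',np.hstack([a,b]))
hsv=cv2.cvtColor(im,cv2.COLOR_BGR2HSV)
g=hsv[...,2]
for (u,v) in [(199,159),(147,197),(193,200)]:
    # block region: pale or black, unlike the table
    print(im[v-8:v+9:4,u-12:u+13:4].tolist()[2], im[v,u+20])
print('board',im[130,265],im[190,270],im[150,270])
m=((g<85)).astype(np.uint8); m[:120]=0;m[205:]=0;m[:,:245]=0;m[:,362:]=0
c=max(cv2.findContours(cv2.morphologyEx(m,cv2.MORPH_CLOSE,np.ones((5,5))),0,1)[0],key=cv2.contourArea)
q=cv2.boxPoints(cv2.minAreaRect(c));print(q);P=plane(s,q,.018);print(P);print(P.mean(0),np.linalg.norm(P[0]-P[1]),np.linalg.norm(P[2]-P[1]))
E
```

```text
[[120, 175, 227], [39, 45, 51], [38, 40, 48], [58, 77, 99], [92, 131, 168], [125, 178, 225], [51, 75, 115]] [ 99 144 208]
[[76, 116, 169], [121, 171, 219], [66, 89, 113], [28, 28, 27], [30, 30, 30], [44, 66, 95], [44, 66, 97]] [ 77 116 169]
[[78, 117, 170], [102, 150, 201], [124, 178, 227], [74, 101, 131], [51, 60, 73], [65, 96, 131], [51, 76, 113]] [ 85 129 185]
board [ 54  66 102] [ 42  62 109] [37 55 95]
[[248.39442 158.25409]
 [297.37894 105.35083]
 [366.99268 169.80798]
 [318.00815 222.71124]]
[[ 0.59505505  0.00902195  0.018     ]
 [ 0.77335273 -0.16135389  0.018     ]
 [ 0.54618198 -0.38636001  0.018     ]
 [ 0.37458991 -0.21372335  0.018     ]]
[ 0.57229492 -0.18810383  0.018     ] 0.246613034178147 0.3197409922949897
```

View pics/c1.png

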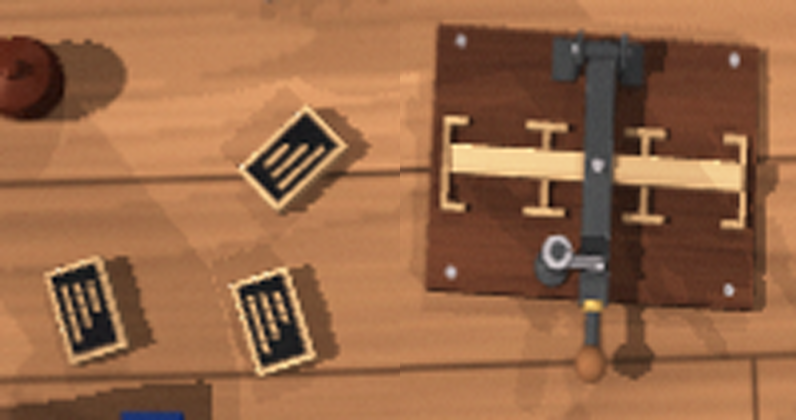

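Crop shows three black-faced, pale-rimmed blocks (full image about (199,159), (147,197), (193,200)); the plain blue (163,235), purple (124,248) and pink (169,280) ones are look-alikes and are rejected. The press is at (305,162), with the ball at (302,211) and the collar at (293,183).

```bash
cat >> h.py <<'E'
def blocks(s,z=.022):
    im=s['color'];m=(im.max(2)<85).astype(np.uint8);m=cv2.morphologyEx(m,cv2.MORPH_CLOSE,np.ones((5,5)))
    out=[]
    for c in cv2.findContours(m,0,1)[0]:
        r=cv2.minAreaRect(c);a,b=max(r[1]),min(r[1])
        if 14<a<30 and 8<b<20 and cv2.contourArea(c)>.7*a*b:
            P=plane(s,cv2.boxPoints(r),z);e=max([P[1]-P[0],P[2]-P[1]],key=np.linalg.norm)
            out.append((np.round(r[0],1),np.round(P.mean(0)[:2],4),round(float(np.arctan2(-e[0],e[1])) ,3),round(np.linalg.norm(P[1]-P[0]),3),round(np.linalg.norm(P[2]-P[1]),3)))
    return out
E
python3 - <<'E'
from h import *
s=snap('top');s2=snap('side','s1.png')
for b in blocks(s): print(b)
c=lambda l:[((u-400)/3.3+245-.35,v/4+120-.37) for u,v in l]
P=plane(s,c([(440,25),(762,47),(760,310),(428,290)]),.018);print(P)
Q=plane(s,c([(445,118),(745,135),(742,226),(443,208)]),.028);print(Q)
print('bolts',plane(s,c([(461,41),(734,60),(728,290),(451,271)]),.02))
print('ball',plane(s,c([(590,362)]),.06),'collar',plane(s,c([(557,250)]),.11), 'hinge',plane(s,c([(601,47)]),.06))
E
python3 -c "
import cv2;a=cv2.imread('pics/s1.png')[150:230,190:300];cv2.imwrite('pics/c2.png',cv2.resize(a,None,fx=7,fy=7,interpolation=2))"
```

```text
(array([192.9, 201.2]), array([0.4563, 0.1948]), 1.854, np.float64(0.037), np.float64(0.078))
(array([145.5, 196.8]), array([0.4748, 0.353 ]), 1.862, np.float64(0.036), np.float64(0.067))
[[ 0.7049434  -0.02181169  0.018     ]
 [ 0.67873085 -0.35095677  0.018     ]
 [ 0.45561331 -0.33646746  0.018     ]
 [ 0.48133401 -0.003743    0.018     ]]
[[ 0.6230002  -0.02457446  0.028     ]
 [ 0.60140772 -0.32694086  0.028     ]
 [ 0.52489456 -0.31974508  0.028     ]
 [ 0.54760622 -0.02049159  0.028     ]]
bolts [[ 0.69006488 -0.04272194  0.02      ]
 [ 0.66751646 -0.3208368   0.02      ]
 [ 0.47294277 -0.30435174  0.02      ]
 [ 0.49621467 -0.02709231  0.02      ]]
ball [[ 0.41410217 -0.15921599  0.06      ]] collar [[ 0.49839737 -0.12646378  0.11      ]] hinge [[ 0.67172325 -0.18046234  0.06      ]]
```

View pics/c2.png

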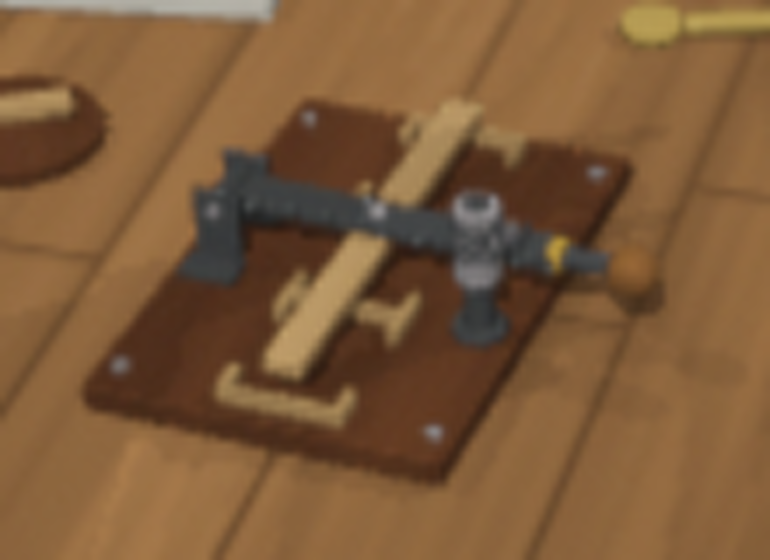

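Side crop agrees: collar head at about crop (477,200) and ball (632,268), with the lever shut and the tongue over the bar. Press origin is about (0.5745, -0.173), yaw -0.078.

```bash
cat >> h.py <<'E'
O=np.array([.5745,-.173,0]);YAW=-.078
PR=R.from_euler('z',YAW)
def pw(x,y,z): return O+PR.apply([x,y,z])
def down(yaw): # tool pointing down, tool x at world yaw
    c,s=np.cos(yaw),np.sin(yaw); return np.array([[c,s,0],[s,-c,0],[0,0,-1]])
E
python3 - <<'E'
from h import *
s=snap('side');print(proj(s,[pw(-.08,.04,.11),pw(-.161,0,.056),pw(.095,0,.056),pw(-.105,.165,.018),pw(.12,.165,.018),pw(-.105,-.165,.018)]))
print([(477/7+190-.4,200/7+150-.4),(632/7+190,268/7+150),(213/7+190,210/7+150),(440/7+190,470/7+150),(88/7+190,385/7+150),(628/7+190,165/7+150)])
s=snap('top');print(blocks(s))
print(togo(pw(-.08,.04,.20),down(np.pi/2+YAW)))
E
```

```text
[[257.56809993 178.49438581]
 [279.93574359 187.84967765]
 [222.54725919 176.67701848]
 [252.79846295 216.12739806]
 [200.87285784 204.91692491]
 [279.85776882 172.2068594 ]]
[(257.74285714285713, 178.17142857142858), (280.2857142857143, 188.28571428571428), (220.42857142857142, 180.0), (252.85714285714286, 217.14285714285714), (202.57142857142858, 205.0), (279.7142857142857, 173.57142857142858)]
[(array([192.9, 201.1]), array([0.4566, 0.1949]), 1.854, np.float64(0.037), np.float64(0.078)), (array([145.6, 196.7]), array([0.4751, 0.3525]), 1.848, np.float64(0.038), np.float64(0.067))]
(array([ 0.4302, -0.3191,  0.0313]), array([-0.   , -0.   , -1.164]))
```

arm_command([
  {"translation": [0.43,-0.319,0.031],"delta_rot": [0,0,-1.164]},
  {"translation": [0.43,-0.319,0.031],"delta_rot": [0,0,-1.164]},
  {"translation": [0.43,-0.319,0.031],"delta_rot": [0,0,-1.164]},
  {"translation": [0.43,-0.319,0.031],"delta_rot": [0,0,-1.164]},
  {"translation": [0.43,-0.319,0.031],"delta_rot": [0,0,-1.164]},
  {"translation": [0.43,-0.319,0.031],"delta_rot": [0,0,-1.164]},
  {"translation": [0.43,-0.319,0.031],"delta_rot": [0,0,-1.164]},
  {"translation": [0.43,-0.319,0.031],"delta_rot": [0,0,-1.164]},
  {"translation": [0.43,-0.319,0.031],"delta_rot": [0,0,-1.164]},
  {"translation": [0.43,-0.319,0.031],"delta_rot": [0,0,-1.164]},
  {"translation": [0.43,-0.319,0.031],"delta_rot": [0,0,-1.164]},
  {"translation": [0.43,-0.319,0.031],"delta_rot": [0,0,-1.164]},
], hand=0.8)

```text
time_s: 1.65
position: [0.4994, -0.1232, 0.2]
tcp_rot: [-0.0, 0.733, 0.681, 0.001]
force: [-0.4, -0.4, 0.7]
finger_gap: 0.0683
finger_force: 0.0
```

```bash
python3 - <<'E'
from h import *
st();print(togo(pw(-.08,.04,.077),down(np.pi/2+YAW)))
for b in blocks(snap('top','t2.png')):print(b)
E
```

```text
t 1.65 p [ 0.4994 -0.1232  0.2   ] q [-4.000e-04  7.325e-01  6.808e-01  6.000e-04] F [-0.4 -0.4  0.7] gap 0.0683 ff 0.0 j [-0.34 -0.09  1.77  0.    1.46 -0.27]
(array([-0.004 , -0.0013,  0.123 ]), array([ 0.   , -0.001,  0.005]))
(array([493. , 375.5]), array([-0.1731, -0.8063]), 3.027, np.float64(0.053), np.float64(0.101))
(array([192.9, 201.2]), array([0.4563, 0.1948]), 1.854, np.float64(0.037), np.float64(0.078))
(array([145.5, 196.9]), array([0.4747, 0.3529]), 1.869, np.float64(0.036), np.float64(0.067))
```

arm_command([
  {"translation": [-0.004,-0.0015,0.04],"delta_rot": [0,0,0]},
  {"translation": [-0.004,-0.0015,0.07],"delta_rot": [0,0,0]},
  {"translation": [-0.004,-0.0015,0.1],"delta_rot": [0,0,0]},
  {"translation": [-0.004,-0.0015,0.115],"delta_rot": [0,0,0]},
  {"translation": [-0.004,-0.0015,0.123],"delta_rot": [0,0,0]},
  {"translation": [-0.004,-0.0015,0.123],"delta_rot": [0,0,0]},
])

```text
time_s: 2.3
position: [0.4954, -0.1314, 0.077]
tcp_rot: [-0.0, 0.734, 0.679, -0.0]
force: [-0.4, 0.2, 0.6]
finger_gap: 0.0683
finger_force: 0.0
```

arm_command([
  {"translation": [0,0,0]},
  {"translation": [0,0,0]},
  {"translation": [0,0,0]},
  {"translation": [0,0,0]},
  {"translation": [0,0,0]},
  {"translation": [0,0,0]},
], hand=0)

```text
invalid input at $.targets[0]: expected keys translation, delta_rot
```

arm_command([
  {"translation": [0.0045,0.002,0],"delta_rot": [0,0,0]},
  {"translation": [0.0045,0.002,0],"delta_rot": [0,0,0]},
  {"translation": [0.0045,0.002,0],"delta_rot": [0,0,0]},
  {"translation": [0.0045,0.002,0],"delta_rot": [0,0,0]},
])

```text
time_s: 2.7
position: [0.4988, -0.1267, 0.0781]
tcp_rot: [0.001, 0.734, 0.679, 0.0]
force: [0.6, 0.1, 0.4]
finger_gap: 0.0687
finger_force: 0.0
```

arm_command([
  {"translation": [0,0,0],"delta_rot": [0,0,0]},
  {"translation": [0,0,0],"delta_rot": [0,0,0]},
  {"translation": [0,0,0],"delta_rot": [0,0,0]},
  {"translation": [0,0,0],"delta_rot": [0,0,0]},
  {"translation": [0,0,0],"delta_rot": [0,0,0]},
  {"translation": [0,0,0],"delta_rot": [0,0,0]},
], hand=0)

```text
time_s: 3.3
position: [0.499, -0.1267, 0.0778]
tcp_rot: [0.001, 0.734, 0.679, 0.0]
force: [3.8, 1.5, 2.2]
finger_gap: 0.0265
finger_force: 59.1
```

arm_command([
  {"translation": [0,0,-0.006],"delta_rot": [0,0,0]},
  {"translation": [0,0,-0.012],"delta_rot": [0,0,0]},
  {"translation": [0,0,-0.017],"delta_rot": [0,0,0]},
  {"translation": [0,0,-0.017],"delta_rot": [0,0,0]},
  {"translation": [0,0,-0.017],"delta_rot": [0,0,0]},
])

```text
time_s: 3.8
position: [0.4988, -0.1268, 0.0932]
tcp_rot: [0.001, 0.734, 0.679, 0.0]
force: [12.7, -2.9, -13.6]
finger_gap: 0.026
finger_force: 60.0
```

arm_command([
  {"translation": [0,0,0],"delta_rot": [0,0,0.14]},
  {"translation": [0,0,0],"delta_rot": [0,0,0.28]},
  {"translation": [0,0,0],"delta_rot": [0,0,0.42]},
  {"translation": [0,0,0],"delta_rot": [0,0,0.56]},
  {"translation": [0,0,0],"delta_rot": [0,0,0.7]},
  {"translation": [0,0,0],"delta_rot": [0,0,0.84]},
  {"translation": [0,0,0],"delta_rot": [0,0,0.98]},
  {"translation": [0,0,0],"delta_rot": [0,0,1.12]},
  {"translation": [0,0,0],"delta_rot": [0,0,1.26]},
  {"translation": [0,0,0],"delta_rot": [0,0,1.38]},
  {"translation": [0,0,0],"delta_rot": [0,0,1.43]},
  {"translation": [0,0,0],"delta_rot": [0,0,1.43]},
])

```text
time_s: 5.0
position: [0.4986, -0.1265, 0.0929]
tcp_rot: [-0.0, 1.0, 0.03, 0.0]
force: [12.1, -0.9, -14.1]
finger_gap: 0.0263
finger_force: 60.0
```

```bash
python3 - <<'E'
from h import *
s=st();m=T(*s['tcp_rot']).as_matrix();print('yaw',np.arctan2(m[1,0],m[0,0])-np.pi/2-YAW, s['torque'])
E
```

```text
t 5.0 p [ 0.4986 -0.1265  0.0929] q [-1.000e-04  9.995e-01  3.040e-02  5.000e-04] F [ 12.1  -0.9 -14.1] gap 0.0263 ff 60.0 j [-0.35  0.01  1.87  0.    1.26  1.16]
yaw -1.4319968477439513 [-0.08893876 -2.12576895  0.05136782]
```

Turned. Lower it and release.

arm_command([
  {"translation": [0,0,0.008],"delta_rot": [0,0,0]},
  {"translation": [0,0,0.015],"delta_rot": [0,0,0]},
  {"translation": [0,0,0.021],"delta_rot": [0,0,0]},
  {"translation": [0,0,0.022],"delta_rot": [0,0,0]},
  {"translation": [0,0,0.022],"delta_rot": [0,0,0]},
])

```text
time_s: 5.5
position: [0.4993, -0.1266, 0.0743]
tcp_rot: [0.0, 1.0, 0.031, 0.001]
force: [-2.6, 4.2, 15.8]
finger_gap: 0.0269
finger_force: 63.5
```

arm_command([
  {"translation": [0,0,0],"delta_rot": [0,0,0]},
  {"translation": [0,0,0],"delta_rot": [0,0,0]},
  {"translation": [0,0,0],"delta_rot": [0,0,0]},
  {"translation": [0,0,-0.03],"delta_rot": [0,0,0]},
  {"translation": [0,0,-0.08],"delta_rot": [0,0,0]},
  {"translation": [0,0,-0.08],"delta_rot": [0,0,0]},
], hand=0.7)

```text
time_s: 6.1
position: [0.5019, -0.1281, 0.1592]
tcp_rot: [0.002, 0.999, 0.031, 0.005]
force: [0.8, 0.2, 0.9]
finger_gap: 0.0594
finger_force: 0.0
```

```bash
python3 - <<'E'
from h import *
st()
s=snap('side','s3.png');a=cv2.imread('pics/s3.png')[150:230,200:300];cv2.imwrite('pics/c3.png',cv2.resize(a,None,fx=5,fy=5,interpolation=2))
# lever end pulling: grasp the ball, grasp axis along press y, tool vertical
print(togo(pw(-.161,0,.056-.019+.06),down(YAW)))
print(blocks(snap('top')))
E
```

```text
t 6.1 p [ 0.5019 -0.1281  0.1592] q [0.002  0.9995 0.0314 0.0047] F [0.8 0.2 0.9] gap 0.0594 ff 0.0 j [-0.35 -0.06  1.81 -0.    1.38  1.16]
(array([-0.089 ,  0.0271,  0.0588]), array([ 0.003, -0.007,  0.141]))
[(array([493. , 375.5]), array([-0.1731, -0.8063]), 3.027, np.float64(0.053), np.float64(0.101)), (array([192.9, 201.2]), array([0.4563, 0.1948]), 1.854, np.float64(0.037), np.float64(0.078)), (array([145.5, 196.8]), array([0.4748, 0.353 ]), 1.862, np.float64(0.036), np.float64(0.067))]
```

View pics/c3.png

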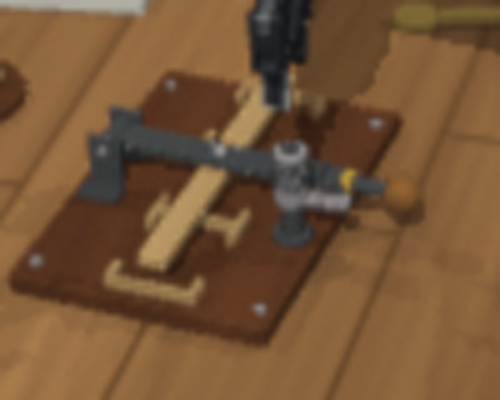

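Crop shows the tongue now pointing to the robot beside the lever (crop (325,200)), so the collar is released. Next, the ball.

arm_command([
  {"translation": [-0.04,0.012,0.0],"delta_rot": [0,0,0.07]},
  {"translation": [-0.089,0.027,0.0],"delta_rot": [0,0,0.141]},
  {"translation": [-0.089,0.027,0.059],"delta_rot": [0,0,0.141]},
  {"translation": [-0.089,0.027,0.059],"delta_rot": [0,0,0.141]},
  {"translation": [-0.089,0.027,0.059],"delta_rot": [0,0,0.141]},
  {"translation": [-0.089,0.027,0.059],"delta_rot": [0,0,0.141]},
])

```text
time_s: 6.8
position: [0.4112, -0.1588, 0.0932]
tcp_rot: [-0.0, 0.999, -0.039, -0.001]
force: [0.0, -0.7, -0.2]
finger_gap: 0.0594
finger_force: 0.0
```

```bash
python3 - <<'E'
from h import *
st();print(togo(pw(-.161,0,.056-.019),down(YAW)))
E
```

```text
t 6.8 p [ 0.4112 -0.1588  0.0932] q [-5.000e-04  9.993e-01 -3.870e-02 -9.000e-04] F [ 0.  -0.7 -0.2] gap 0.0594 ff 0.0 j [-0.48 -0.2   2.07  0.    1.27  1.16]
(array([0.003 , 0.0015, 0.0562]), array([-0.001,  0.002,  0.001]))
```

arm_command([
  {"translation": [0.003,0.0015,0.03],"delta_rot": [0,0,0]},
  {"translation": [0.003,0.0015,0.053],"delta_rot": [0,0,0]},
  {"translation": [0.003,0.0015,0.056],"delta_rot": [0,0,0]},
  {"translation": [0.003,0.0015,0.056],"delta_rot": [0,0,0]},
])

```text
time_s: 7.2
position: [0.4144, -0.1606, 0.0376]
tcp_rot: [-0.0, 0.999, -0.039, -0.001]
force: [0.2, -0.6, 0.3]
finger_gap: 0.0596
finger_force: 0.0
```

arm_command([
  {"translation": [0,0,0],"delta_rot": [0,0,0]},
  {"translation": [0,0,0],"delta_rot": [0,0,0]},
  {"translation": [0,0,0],"delta_rot": [0,0,0]},
  {"translation": [0,0,0],"delta_rot": [0,0,0]},
  {"translation": [0,0,0],"delta_rot": [0,0,0]},
], hand=0)

```text
time_s: 7.7
position: [0.4154, -0.1603, 0.0393]
tcp_rot: [-0.001, 0.999, -0.039, 0.001]
force: [-1.2, 7.5, 9.2]
finger_gap: 0.0288
finger_force: 58.4
```

arm_command([
  {"translation": [0.001,0,-0.0205],"delta_rot": [0,0,0]},
  {"translation": [0.003,0,-0.041],"delta_rot": [0,0,0]},
  {"translation": [0.007,0,-0.061],"delta_rot": [0,0,0]},
  {"translation": [0.013,0,-0.0805],"delta_rot": [0,0,0]},
  {"translation": [0.02,0,-0.1],"delta_rot": [0,0,0]},
  {"translation": [0.029,0,-0.118],"delta_rot": [0,0,0]},
  {"translation": [0.039,0,-0.136],"delta_rot": [0,0,0]},
  {"translation": [0.051,0,-0.153],"delta_rot": [0,0,0]},
  {"translation": [0.0635,0,-0.169],"delta_rot": [0,0,0]},
  {"translation": [0.0775,0,-0.1835],"delta_rot": [0,0,0]},
  {"translation": [0.0775,0,-0.1835],"delta_rot": [0,0,0]},
])

```text
time_s: 8.8
position: [0.4946, -0.1666, 0.2231]
tcp_rot: [-0.0, 0.999, -0.039, 0.003]
force: [7.9, 2.3, -6.9]
finger_gap: 0.027
finger_force: 75.1
```

```bash
python3 - <<'E'
from h import *
s=st();g=PR.inv().apply(np.array(s['position'])-O)+[0,0,.019];print(g,'ang',np.arctan2(g[2]-.056,.095-g[0]),'r',np.hypot(g[2]-.056,.095-g[0]))
snap('side','s4.png')
E
```

```text
t 8.8 p [ 0.4946 -0.1666  0.2231] q [-1.000e-04  9.992e-01 -3.880e-02  3.200e-03] F [ 7.9  2.3 -6.9] gap 0.027 ff 75.1 j [-0.42 -0.08  1.72  0.    1.5   1.22]
[-8.01430387e-02  1.83069164e-04  2.42097676e-01] ang 0.8157139074959371 r 0.2555531823221496
```

View pics/s4.png

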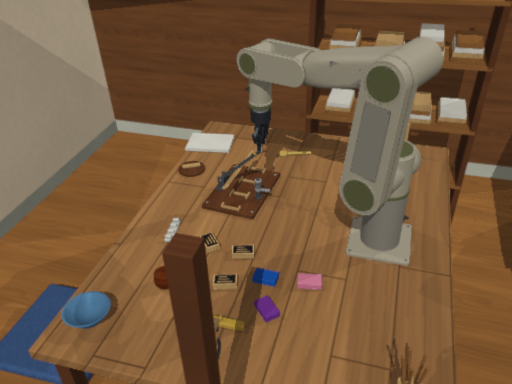

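Lever raised about 0.8 rad with the ball held at (262,150). Take it afresh here, then go on.

arm_command([
  {"translation": [0,0,0],"delta_rot": [0,0,0]},
  {"translation": [0,0,0],"delta_rot": [0,0,0]},
  {"translation": [0,0,0],"delta_rot": [0,0,0]},
], hand=0.6)

```text
time_s: 9.15
position: [0.4913, -0.1671, 0.2215]
tcp_rot: [0.0, 0.999, -0.039, 0.0]
force: [-0.9, -0.5, -0.0]
finger_gap: 0.0511
finger_force: 0.0
```

arm_command([
  {"translation": [0,0,0],"delta_rot": [0,0,0]},
  {"translation": [0,0,0],"delta_rot": [0,0,0]},
  {"translation": [0,0,0],"delta_rot": [0,0,0]},
  {"translation": [0,0,0],"delta_rot": [0,0,0]},
], hand=0)

```text
time_s: 9.55
position: [0.4908, -0.1663, 0.221]
tcp_rot: [-0.001, 0.999, -0.039, -0.0]
force: [-3.3, 3.5, 4.1]
finger_gap: 0.0293
finger_force: 45.5
```

arm_command([
  {"translation": [0.015,0,-0.0135],"delta_rot": [0,0,0]},
  {"translation": [0.0315,0,-0.026],"delta_rot": [0,0,0]},
  {"translation": [0.049,0,-0.037],"delta_rot": [0,0,0]},
  {"translation": [0.067,0,-0.047],"delta_rot": [0,0,0]},
  {"translation": [0.0855,0,-0.055],"delta_rot": [0,0,0]},
  {"translation": [0.105,0,-0.0615],"delta_rot": [0,0,0]},
  {"translation": [0.125,0,-0.0665],"delta_rot": [0,0,0]},
  {"translation": [0.125,0,-0.0665],"delta_rot": [0,0,0]},
  {"translation": [0.125,0,-0.0665],"delta_rot": [0,0,0]},
])

```text
time_s: 10.45
position: [0.6156, -0.1768, 0.2868]
tcp_rot: [-0.0, 0.999, -0.039, -0.0]
force: [-0.3, 0.2, -0.6]
finger_gap: 0.0
finger_force: 0.0
```

```bash
python3 - <<'E'
from h import *
s=st();g=PR.inv().apply(np.array(s['position'])-O)+[0,0,.019];print(g,'ang',np.arctan2(g[2]-.056,.095-g[0]),'r',np.hypot(g[2]-.056,.095-g[0]))
E
```

```text
t 10.45 p [ 0.6156 -0.1768  0.2868] q [-0.000e+00  9.992e-01 -3.900e-02 -4.000e-04] F [-0.3  0.2 -0.6] gap 0.0 ff 0.0 j [-0.36  0.23  1.28 -0.    1.64  1.29]
[ 0.04131534 -0.00054677  0.3057853 ] ang 1.359093571050179 r 0.2554892111452067
```

```bash
python3 - <<'E'
from h import *
s=snap('side','s5.png');a=cv2.imread('pics/s5.png')[100:220,190:310];cv2.imwrite('pics/c5.png',cv2.resize(a,None,fx=5,fy=5,interpolation=2))
for a in np.arange(.8,1.4,.1): print(round(a,1),proj(s,[pw(.095-.256*np.cos(a),0,.056+.256*np.sin(a))])[0]-[190,100])
E
```

```text
0.8 [71.19026561 45.61617679]
0.9 [66.47540037 41.04884025]
1.0 [61.37314534 36.85008355]
1.1 [55.94591707 33.07440722]
1.2 [50.26145611 29.77024044]
1.3 [44.39151257 26.97893791]
```

View pics/c5.png

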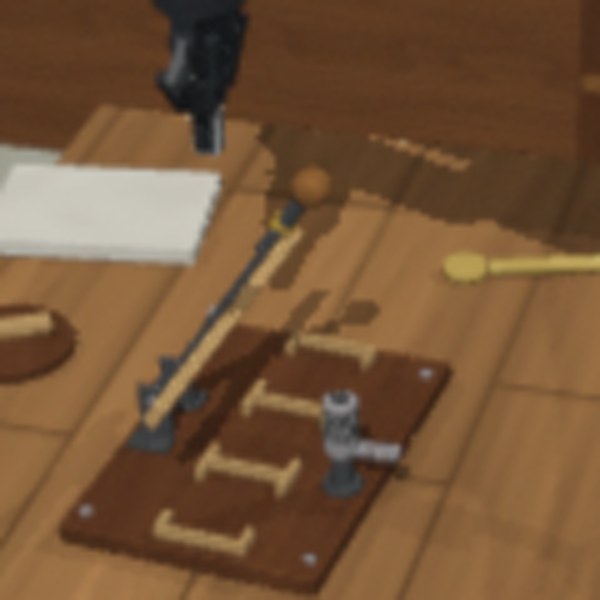

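Ball at crop (311,184), i.e. lever about 0.985 rad; the pads slipped off it (now at crop (207,140)). From here I'll push the ball from the front with the shut fingers.

arm_command([
  {"translation": [0,0,-0.03],"delta_rot": [0,0,0]},
  {"translation": [-0.03,0,-0.04],"delta_rot": [0,0,0]},
  {"translation": [-0.07,0,-0.04],"delta_rot": [0,0,0]},
  {"translation": [-0.11,0,-0.04],"delta_rot": [0,0,0]},
  {"translation": [-0.15,0,-0.04],"delta_rot": [0,0,0]},
  {"translation": [-0.15,0,-0.04],"delta_rot": [0,0,0]},
  {"translation": [-0.15,0,0.0],"delta_rot": [0,0,0]},
  {"translation": [-0.15,0,0.03],"delta_rot": [0,0,0]},
  {"translation": [-0.15,0,0.03],"delta_rot": [0,0,0]},
], hand=0)

```text
time_s: 11.4
position: [0.4635, -0.1639, 0.2524]
tcp_rot: [-0.002, 0.999, -0.039, -0.004]
force: [0.4, -0.5, -0.2]
finger_gap: -0.0002
finger_force: 0.0
```

arm_command([
  {"translation": [0.025,0,0],"delta_rot": [0,0,0]},
  {"translation": [0.045,0,-0.005],"delta_rot": [0,0,0]},
  {"translation": [0.065,0,-0.01],"delta_rot": [0,0,0]},
  {"translation": [0.085,0,-0.017],"delta_rot": [0,0,0]},
  {"translation": [0.105,0,-0.024],"delta_rot": [0,0,0]},
  {"translation": [0.125,0,-0.029],"delta_rot": [0,0,0]},
  {"translation": [0.145,0,-0.033],"delta_rot": [0,0,0]},
  {"translation": [0.165,0,-0.036],"delta_rot": [0,0,0]},
  {"translation": [0.185,0,-0.038],"delta_rot": [0,0,0]},
  {"translation": [0.2,0,-0.038],"delta_rot": [0,0,0]},
  {"translation": [0.205,0,-0.038],"delta_rot": [0,0,0]},
  {"translation": [0.205,0,-0.038],"delta_rot": [0,0,0]},
])

```text
time_s: 12.6
position: [0.6712, -0.181, 0.296]
tcp_rot: [0.0, 0.999, -0.039, 0.0]
force: [0.5, -0.4, -0.0]
finger_gap: 0.0002
finger_force: 0.0
```

```bash
python3 - <<'E'
from h import *
s=st();print(PR.inv().apply(np.array(s['position'])-O))
s=snap('side','s6.png');im=s['color'][100:220,190:310].astype(int)
for a in np.arange(1.3,1.8,.05): print(round(a,2),proj(s,[pw(.095-.256*np.cos(a),0,.056+.256*np.sin(a))])[0]-[190,100])
a=cv2.imread('pics/s6.png')[100:220,190:310];cv2.imwrite('pics/c6.png',cv2.resize(a,None,fx=5,fy=5,interpolation=2))
E
```

```text
t 12.6 p [ 0.6712 -0.181   0.296 ] q [ 1.000e-04  9.992e-01 -3.900e-02  3.000e-04] F [ 0.5 -0.4 -0. ] gap 0.0002 ff 0.0 j [-0.34  0.38  1.08  0.    1.68  1.31]
[ 0.09703641 -0.00047536  0.2960166 ]
1.3 [44.39151257 26.97893791]
1.35 [41.4101524  25.78639532]
1.4 [38.41041488 24.73396761]
1.45 [35.40174888 23.82450912]
1.5 [32.39357715 23.06032059]
1.55 [29.39525038 22.44314416]
1.6 [26.41600257 21.97416218]
1.65 [23.46490797 21.65399987]
1.7 [20.55084012 21.48273167]
1.75 [17.68243329 21.4598912 ]
```

View pics/c6.png

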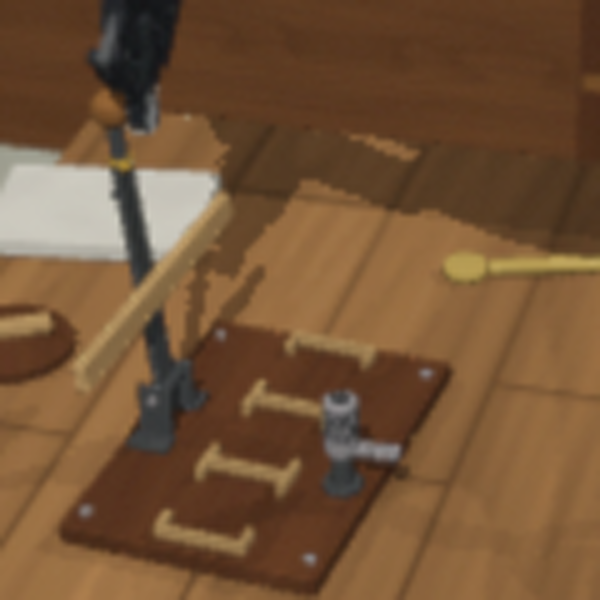

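Ball at crop (107,107): lever about 1.69 rad, fully up, bays clear. Now measure the blocks finely.

```bash
cat >> h.py <<'E'
def blocks(s,z=.022,thr=95,win=None):
    im=cv2.resize(s['color'],None,fx=4,fy=4,interpolation=cv2.INTER_CUBIC)
    m=(im.max(2)<thr).astype(np.uint8);m=cv2.morphologyEx(m,cv2.MORPH_CLOSE,np.ones((13,13)));m=cv2.morphologyEx(m,cv2.MORPH_OPEN,np.ones((9,9)))
    out=[]
    for c in cv2.findContours(m,0,1)[0]:
        r=cv2.minAreaRect(c);a,b=max(r[1])/4,min(r[1])/4
        if 13<a<35 and 7<b<24 and cv2.contourArea(c)/16>.65*a*b:
            q=(cv2.boxPoints(r)-1.5)/4
            P=plane(s,q,z);e=max([P[1]-P[0],P[2]-P[1]],key=np.linalg.norm)
            if e[1]<0:e=-e
            out.append((np.round(q.mean(0),1),np.round(P.mean(0)[:2],4),round(float(np.arctan2(-e[0],e[1])) ,3),np.round(sorted([np.linalg.norm(P[1]-P[0]),np.linalg.norm(P[2]-P[1])]),3)))
    return out
E
python3 - <<'E'
from h import *
s=snap('top','t7.png')
for b in blocks(s):print(*b)
print()
for b in blocks(snap('side')):print(*b)
a=cv2.imread('pics/t7.png')[120:225,125:365];cv2.imwrite('pics/c7.png',cv2.resize(a,None,fx=3.3,fy=3.3,interpolation=2))
E
```

```text
[493.  375.4] [-0.1727 -0.8063] -0.115 [0.058 0.104]
[442.  280.4] [ 0.1676 -0.6248] -0.055 [0.028 0.077]
[194.6 201.3] [0.456  0.1893] -1.288 [0.049 0.082]
[145.9 198.1] [0.4705 0.3517] -1.522 [0.049 0.08 ]
[199.5 161. ] [0.5898 0.1717] 0.746 [0.058 0.068]

[224.5 278.4] [0.4763 0.35  ] -1.295 [0.036 0.069]
[191.5 170.8] [ 0.8382 -0.2394] -1.035 [0.092 0.116]
```

View pics/c7.png

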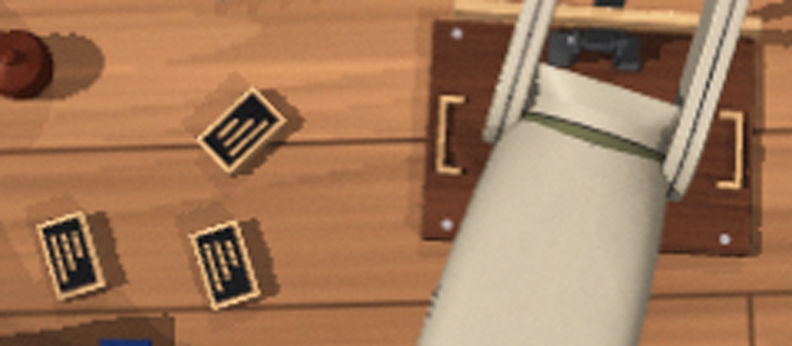

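Crop shows the three blocks undisturbed; outer corners readable at crop C (250,88),(287,120),(235,174),(197,137), A (188,232),(237,220),(262,295),(214,310), B (37,222),(81,211),(106,289),(59,300). The arm partly hides the press.

```bash
python3 - <<'E'
from h import *
s=snap('top');s2=snap('side')
for n,c in dict(C=[(250,88),(287,120),(235,174),(197,137)],A=[(188,232),(237,220),(262,295),(214,310)],B=[(37,222),(81,211),(106,289),(59,300)]).items():
    P=plane(s,np.array(c)/3.3+[124.65,119.65],.022)[:,:2]
    e=(P[2]-P[1]+P[3]-P[0])/2; e=e if e[1]>0 else -e
    print(n,P.mean(0).round(4),'yaw',np.arctan2(-e[0],e[1]).round(3),np.linalg.norm(np.roll(P,1,0)-P,axis=1).round(3))
for t in(60,70,80):
  print(t,*[b for b in blocks(s,thr=t) if b[1][1]>0],sep='\n');print(*[b for b in blocks(s2,thr=t) if b[1][1]>0],sep='\n')
E
```

```text
C [0.5968 0.1762] yaw 0.762 [0.073 0.05  0.075 0.054]
A [0.4612 0.1949] yaw -1.263 [0.083 0.051 0.079 0.05 ]
B [0.474  0.3511] yaw -1.278 [0.083 0.046 0.083 0.049]
60
(array([192.5, 199.7], dtype=float32), array([0.4614, 0.1963]), -1.287, array([0.037, 0.067]))
(array([145.6, 196.8], dtype=float32), array([0.4749, 0.3528]), -1.297, array([0.037, 0.067]))
(array([197.5, 158.9], dtype=float32), array([0.5969, 0.1781]), 0.741, array([0.037, 0.066]))
(array([ 79.2, 375.9], dtype=float32), array([0.7388, 0.7979]), -1.323, array([0.048, 0.053]))
70
(array([192.5, 199.6], dtype=float32), array([0.4615, 0.1964]), -1.287, array([0.037, 0.067]))
(array([145.8, 197.2], dtype=float32), array([0.4735, 0.352 ]), -1.28, array([0.037, 0.07 ]))
(array([197.8, 159.2], dtype=float32), array([0.5959, 0.1771]), 0.753, array([0.04 , 0.067]))

80
(array([193. , 201.4], dtype=float32), array([0.4556, 0.1946]), -1.287, array([0.038, 0.08 ]))
(array([146.1, 198.5], dtype=float32), array([0.4694, 0.3509]), -1.28, array([0.038, 0.079]))
(array([199.2, 160.7], dtype=float32), array([0.5906, 0.1725]), 0.741, array([0.055, 0.067]))
```

```bash
python3 - <<'E'
from h import *
print(togo([.4614,.1963,.13],down(-1.287+np.pi/2)))
E
```

```text
(array([-0.2378, -0.3598,  0.1656]), array([ 0.   , -0.   , -0.362]))
```

arm_command([
  {"translation": [-0.045,-0.02,0],"delta_rot": [0,0,0]},
  {"translation": [-0.08,-0.05,0],"delta_rot": [0,0,-0.05]},
  {"translation": [-0.238,-0.36,0.166],"delta_rot": [0,0,-0.362]},
  {"translation": [-0.238,-0.36,0.166],"delta_rot": [0,0,-0.362]},
  {"translation": [-0.238,-0.36,0.166],"delta_rot": [0,0,-0.362]},
  {"translation": [-0.238,-0.36,0.166],"delta_rot": [0,0,-0.362]},
  {"translation": [-0.238,-0.36,0.166],"delta_rot": [0,0,-0.362]},
  {"translation": [-0.238,-0.36,0.166],"delta_rot": [0,0,-0.362]},
  {"translation": [-0.238,-0.36,0.166],"delta_rot": [0,0,-0.362]},
  {"translation": [-0.238,-0.36,0.166],"delta_rot": [0,0,-0.362]},
  {"translation": [-0.238,-0.36,0.166],"delta_rot": [0,0,-0.362]},
  {"translation": [-0.238,-0.36,0.166],"delta_rot": [0,0,-0.362]},
], hand=1)

```text
time_s: 14.05
position: [0.461, 0.1967, 0.1293]
tcp_rot: [0.0, 0.99, 0.142, -0.0]
force: [0.9, -0.1, -0.2]
finger_gap: 0.0852
finger_force: 0.0
```

arm_command([
  {"translation": [0,0,0],"delta_rot": [0,0,0]},
  {"translation": [0,0,0],"delta_rot": [0,0,0]},
])

```text
time_s: 14.25
position: [0.4627, 0.1956, 0.1303]
tcp_rot: [-0.0, 0.99, 0.141, 0.001]
force: [-0.4, 0.3, -0.8]
finger_gap: 0.0853
finger_force: 0.0
```

```bash
python3 - <<'E'
from h import *
st();print(togo([.4614,.1963,.004],down(-1.287+np.pi/2)))
s=snap('top')
for b in blocks(s,thr=60):print(*b)
a=cv2.cvtColor(s['color'],cv2.COLOR_RGB2BGR)[60:260,100:370];cv2.imwrite('pics/c8.png',cv2.resize(a,None,fx=2.9,fy=2.9))
E
```

```text
t 14.25 p [0.4627 0.1956 0.1303] q [-0.000e+00  9.901e-01  1.406e-01  9.000e-04] F [-0.4  0.3 -0.8] gap 0.0853 ff 0.0 j [ 0.3  -0.06  1.88 -0.    1.33  1.59]
(array([-0.0012, -0.001 ,  0.1263]), array([ 0.   , -0.002, -0.002]))
[493.5 377.2] [-0.1795 -0.8082] -0.117 [0.044 0.094]
[197.6 158.8] [0.5974 0.1779] 0.712 [0.038 0.065]
[311.3 133.9] [ 0.6719 -0.2036] -0.1 [0.034 0.091]
[310.8 115.2] [ 0.7369 -0.205 ] 1.31 [0.028 0.047]
```

View pics/c8.png

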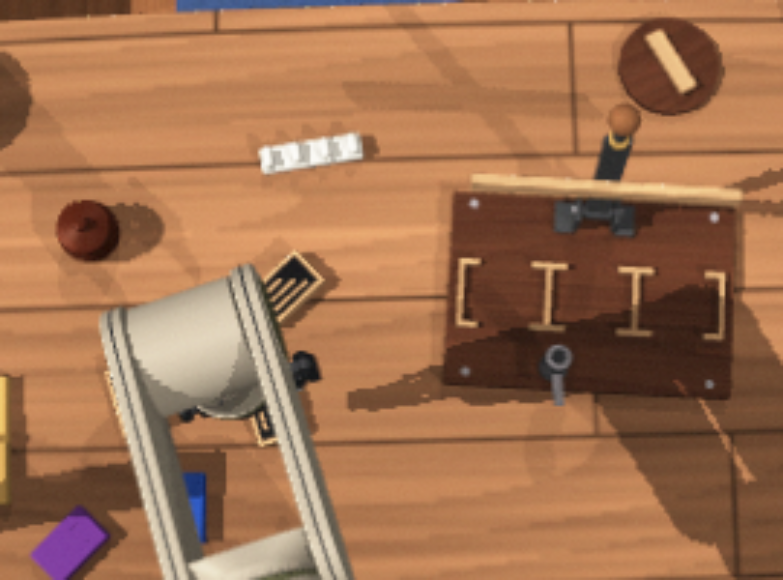

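Lever is up with the ball at (622,120), and all three bays are open: dividers at (548,295) and (636,302), end strips at (463,292) and (720,305). The gripper is over block A.

arm_command([
  {"translation": [-0.001,-0.001,0.045],"delta_rot": [0,0,0]},
  {"translation": [-0.001,-0.001,0.085],"delta_rot": [0,0,0]},
  {"translation": [-0.001,-0.001,0.115],"delta_rot": [0,0,0]},
  {"translation": [-0.001,-0.001,0.126],"delta_rot": [0,0,0]},
  {"translation": [-0.001,-0.001,0.126],"delta_rot": [0,0,0]},
])

```text
time_s: 14.8
position: [0.4594, 0.1962, 0.0021]
tcp_rot: [0.0, 0.99, 0.141, -0.002]
force: [-0.8, -0.2, 0.7]
finger_gap: 0.0853
finger_force: 0.0
```

arm_command([
  {"translation": [0,0,0],"delta_rot": [0,0,0]},
  {"translation": [0,0,0],"delta_rot": [0,0,0]},
  {"translation": [0,0,0],"delta_rot": [0,0,0]},
  {"translation": [0,0,0],"delta_rot": [0,0,0]},
  {"translation": [0,0,0],"delta_rot": [0,0,0]},
], hand=0)

```text
time_s: 15.3
position: [0.4624, 0.1978, 0.0057]
tcp_rot: [-0.0, 0.99, 0.141, 0.002]
force: [-0.5, -1.8, 7.4]
finger_gap: 0.0483
finger_force: 62.8
```

arm_command([
  {"translation": [0,0,-0.02],"delta_rot": [0,0,0]},
  {"translation": [0,0,-0.06],"delta_rot": [0,0,0]},
  {"translation": [0,0,-0.1],"delta_rot": [0,0,0]},
  {"translation": [0,0,-0.15],"delta_rot": [0,0,0]},
  {"translation": [0,0,-0.17],"delta_rot": [0,0,0]},
  {"translation": [0,0,-0.17],"delta_rot": [0,0,0]},
])

```text
time_s: 15.9
position: [0.4633, 0.1982, 0.1791]
tcp_rot: [-0.001, 0.99, 0.141, 0.005]
force: [1.1, 0.4, -1.0]
finger_gap: 0.0486
finger_force: 62.1
```

```bash
python3 - <<'E'
from h import *
st()
s=snap('top')
Q=plane(s,np.array([(460,260),(722,272),(722,338),(460,326)])/2.9+[99.83,59.83],.028);print(Q,Q.mean(0))
for n,y in(('bay0',.1),('bay1',0),('bay2',-.1)): print(n,pw(0,y,0),togo(pw(0,y,.173),down(np.pi/2+YAW)))
E
```

```text
t 15.9 p [0.4633 0.1982 0.1791] q [-8.000e-04  9.899e-01  1.415e-01  4.800e-03] F [ 1.1  0.4 -1. ] gap 0.0486 ff 62.1 j [ 0.3  -0.11  1.83  0.    1.42  1.59]
[[ 0.62178596 -0.02508501  0.028     ]
 [ 0.60061204 -0.32554384  0.028     ]
 [ 0.52401074 -0.32140887  0.028     ]
 [ 0.54549486 -0.02296758  0.028     ]] [ 0.5729759  -0.17375133  0.028     ]
bay0 [ 0.58229209 -0.07330405  0.        ] (array([0.0397, 0.2939, 0.0033]), array([ 0.003, -0.005, -1.209]))
bay1 [ 0.5745 -0.173   0.    ] (array([0.0043, 0.3874, 0.0031]), array([ 0.003, -0.005, -1.209]))
bay2 [ 0.56670791 -0.27269595  0.        ] (array([-0.0311,  0.4809,  0.0029]), array([ 0.003, -0.005, -1.209]))
```

arm_command([
  {"translation": [-0.031,0.481,0.003],"delta_rot": [0,0,-1.209]},
  {"translation": [-0.031,0.481,0.003],"delta_rot": [0,0,-1.209]},
  {"translation": [-0.031,0.481,0.003],"delta_rot": [0,0,-1.209]},
  {"translation": [-0.031,0.481,0.003],"delta_rot": [0,0,-1.209]},
  {"translation": [-0.031,0.481,0.003],"delta_rot": [0,0,-1.209]},
  {"translation": [-0.031,0.481,0.003],"delta_rot": [0,0,-1.209]},
  {"translation": [-0.031,0.481,0.003],"delta_rot": [0,0,-1.209]},
  {"translation": [-0.031,0.481,0.003],"delta_rot": [0,0,-1.209]},
  {"translation": [-0.031,0.481,0.003],"delta_rot": [0,0,-1.209]},
  {"translation": [-0.031,0.481,0.003],"delta_rot": [0,0,-1.209]},
  {"translation": [-0.031,0.481,0.003],"delta_rot": [0,0,-1.209]},
  {"translation": [-0.031,0.481,0.003],"delta_rot": [0,0,-1.209]},
])

```text
time_s: 17.15
position: [0.564, -0.276, 0.1675]
tcp_rot: [-0.001, 0.735, 0.678, -0.001]
force: [-0.6, 0.5, -1.1]
finger_gap: 0.0486
finger_force: 62.2
```

arm_command([
  {"translation": [0,0,0],"delta_rot": [0,0,0]},
  {"translation": [0,0,0],"delta_rot": [0,0,0]},
  {"translation": [0,0,0],"delta_rot": [0,0,0]},
])

```text
time_s: 17.45
position: [0.5651, -0.2718, 0.1699]
tcp_rot: [-0.0, 0.734, 0.68, -0.0]
force: [0.6, 0.1, -1.6]
finger_gap: 0.0483
finger_force: 62.2
```

```bash
python3 - <<'E'
from h import *
st();print(togo(pw(0,-.1,.023),down(np.pi/2+YAW)))
s=snap('top')
for b in blocks(s,thr=60,z=.022):
  if b[1][1]>-.4: print(*b)
E
```

```text
t 17.45 p [ 0.5651 -0.2718  0.1699] q [-4.000e-04  7.336e-01  6.796e-01 -0.000e+00] F [ 0.6  0.1 -1.6] gap 0.0483 ff 62.2 j [-0.53  0.24  1.48  0.    1.42 -0.45]
(array([-0.0008,  0.0017,  0.1469]), array([-0.001, -0.   ,  0.002]))
[145.5 196.8] [0.475  0.3529] -1.289 [0.037 0.067]
[212.4 164. ] [0.5783 0.1286] 0.736 [0.037 0.066]
[311.8 133.8] [ 0.6724 -0.2052] -0.1 [0.036 0.096]
[311.2 114.1] [ 0.7407 -0.2066] 1.289 [0.03  0.058]
```

arm_command([
  {"translation": [-0.001,0.0015,0.045],"delta_rot": [0,0,0]},
  {"translation": [-0.001,0.0015,0.09],"delta_rot": [0,0,0]},
  {"translation": [-0.001,0.0015,0.12],"delta_rot": [0,0,0]},
  {"translation": [-0.001,0.0015,0.138],"delta_rot": [0,0,0]},
  {"translation": [-0.001,0.0015,0.145],"delta_rot": [0,0,0]},
  {"translation": [-0.001,0.0015,0.146],"delta_rot": [0,0,0]},
  {"translation": [-0.001,0.0015,0.146],"delta_rot": [0,0,0]},
])

```text
time_s: 18.2
position: [0.5674, -0.2742, 0.0253]
tcp_rot: [0.001, 0.734, 0.679, 0.0]
force: [0.2, -1.2, -1.7]
finger_gap: 0.0486
finger_force: 62.2
```

arm_command([
  {"translation": [0,0,0],"delta_rot": [0,0,0]},
  {"translation": [0,0,0],"delta_rot": [0,0,0]},
  {"translation": [0,0,0],"delta_rot": [0,0,0]},
  {"translation": [0,0,-0.03],"delta_rot": [0,0,0]},
  {"translation": [0,0,-0.08],"delta_rot": [0,0,0]},
  {"translation": [0,0,-0.13],"delta_rot": [0,0,0]},
  {"translation": [0,0,-0.15],"delta_rot": [0,0,0]},
  {"translation": [0,0,-0.15],"delta_rot": [0,0,0]},
], hand=0.9)

```text
time_s: 19.0
position: [0.5693, -0.276, 0.1805]
tcp_rot: [0.005, 0.734, 0.679, 0.001]
force: [-0.4, 0.5, 0.5]
finger_gap: 0.0768
finger_force: 0.0
```

```bash
python3 - <<'E'
from h import *
s=snap('top')
for b in blocks(s,thr=60,z=.022):
  if b[1][1]>0: print(*b)
st();print(togo([.5783,.1286,.15],down(.736+np.pi/2)))
E
```

```text
[145.5 196.8] [0.475  0.3529] -1.289 [0.037 0.067]
[212.4 164. ] [0.5783 0.1286] 0.736 [0.037 0.066]
t 19.05 p [ 0.5681 -0.2752  0.1772] q [2.500e-03 7.342e-01 6.790e-01 7.000e-04] F [ 0.1 -0.3 -1. ] gap 0.0764 ff 0.0 j [-0.53  0.24  1.47 -0.    1.43 -0.45]
(array([ 0.4035, -0.0214,  0.0262]), array([ 0.003,  0.004, -0.814]))
```

arm_command([
  {"translation": [0.404,-0.022,0.026],"delta_rot": [0,0,-0.814]},
  {"translation": [0.404,-0.022,0.026],"delta_rot": [0,0,-0.814]},
  {"translation": [0.404,-0.022,0.026],"delta_rot": [0,0,-0.814]},
  {"translation": [0.404,-0.022,0.026],"delta_rot": [0,0,-0.814]},
  {"translation": [0.404,-0.022,0.026],"delta_rot": [0,0,-0.814]},
  {"translation": [0.404,-0.022,0.026],"delta_rot": [0,0,-0.814]},
  {"translation": [0.404,-0.022,0.026],"delta_rot": [0,0,-0.814]},
  {"translation": [0.404,-0.022,0.026],"delta_rot": [0,0,-0.814]},
  {"translation": [0.404,-0.022,0.026],"delta_rot": [0,0,-0.814]},
  {"translation": [0.404,-0.022,0.026],"delta_rot": [0,0,-0.814]},
  {"translation": [0.404,-0.022,0.026],"delta_rot": [0,0,-0.814]},
  {"translation": [0.404,-0.022,0.026],"delta_rot": [0,0,-0.814]},
], hand=1)

```text
time_s: 20.25
position: [0.5761, 0.1284, 0.1477]
tcp_rot: [-0.0, 0.406, 0.914, -0.0]
force: [0.7, 0.2, -0.2]
finger_gap: 0.0855
finger_force: 0.0
```

arm_command([
  {"translation": [0,0,0],"delta_rot": [0,0,0]},
  {"translation": [0,0,0],"delta_rot": [0,0,0]},
])

```text
time_s: 20.45
position: [0.5764, 0.1289, 0.1484]
tcp_rot: [0.0, 0.406, 0.914, 0.0]
force: [-0.5, 0.4, 0.6]
finger_gap: 0.0854
finger_force: 0.0
```

```bash
cat >> h.py <<'E'
def bayblocks(s):
    # blocks in the press: black carved face at z=.040 -> press frame pose
    out=[]
    for b in blocks(s,z=.040,thr=60):
        p=PR.inv().apply(np.r_[b[1],0]-O)
        if abs(p[0])<.06 and abs(p[1])<.15: out.append((p[:2].round(4),round(b[2]-YAW,3),b[3]))
    return out
E
python3 - <<'E'
from h import *
s=snap('top','t9.png');print(bayblocks(s))
for b in blocks(s,thr=50,z=.04):print(*b)
st();print(togo([.5783,.1286,.004],down(.736+np.pi/2)))
E
```

```text
[]
[494.4 377.5] [-0.1756 -0.8025] -0.118 [0.042 0.085]
[490.6 201.3] [ 0.4254 -0.8113] 0.202 [0.036 0.132]
[145.5 196.7] [0.4731 0.3489] -1.287 [0.036 0.064]
[209.8 164.6] [0.5734 0.1357] -1.483 [0.046 0.058]
[335.8 162.3] [ 0.57   -0.2784] -0.072 [0.047 0.075]
[310.2 135.1] [ 0.6636 -0.1977] -0.021 [0.043 0.051]
t 20.5 p [0.5764 0.1292 0.1484] q [1.000e-04 4.060e-01 9.139e-01 0.000e+00] F [-0.6  0.6  0.7] gap 0.085 ff 0.0 j [ 0.13  0.16  1.61 -0.    1.37 -0.6 ]
(array([-0.0016,  0.001 ,  0.1444]), array([ 0.   ,  0.   , -0.001]))
```

arm_command([
  {"translation": [-0.001,0.001,0.05],"delta_rot": [0,0,0]},
  {"translation": [-0.001,0.001,0.1],"delta_rot": [0,0,0]},
  {"translation": [-0.001,0.001,0.135],"delta_rot": [0,0,0]},
  {"translation": [-0.001,0.001,0.144],"delta_rot": [0,0,0]},
  {"translation": [-0.001,0.001,0.144],"delta_rot": [0,0,0]},
])

```text
time_s: 21.0
position: [0.5764, 0.1296, 0.003]
tcp_rot: [-0.001, 0.406, 0.914, -0.001]
force: [0.5, 0.6, 0.8]
finger_gap: 0.0852
finger_force: 0.0
```

arm_command([
  {"translation": [0,0,0],"delta_rot": [0,0,0]},
  {"translation": [0,0,0],"delta_rot": [0,0,0]},
  {"translation": [0,0,0],"delta_rot": [0,0,0]},
  {"translation": [0,0,0],"delta_rot": [0,0,0]},
  {"translation": [0,0,0],"delta_rot": [0,0,0]},
], hand=0)

```text
time_s: 21.5
position: [0.5801, 0.1304, 0.0074]
tcp_rot: [0.002, 0.405, 0.914, 0.001]
force: [-0.3, -0.2, 7.1]
finger_gap: 0.048
finger_force: 63.1
```

arm_command([
  {"translation": [0,0,-0.02],"delta_rot": [0,0,0]},
  {"translation": [0,0,-0.06],"delta_rot": [0,0,0]},
  {"translation": [0,0,-0.1],"delta_rot": [0,0,0]},
  {"translation": [0,0,-0.15],"delta_rot": [0,0,0]},
  {"translation": [0,0,-0.17],"delta_rot": [0,0,0]},
  {"translation": [0,0,-0.17],"delta_rot": [0,0,0]},
])

```text
time_s: 22.1
position: [0.581, 0.1305, 0.1811]
tcp_rot: [0.005, 0.405, 0.914, 0.003]
force: [-0.2, 0.9, 0.4]
finger_gap: 0.0483
finger_force: 62.3
```

```bash
python3 - <<'E'
from h import *
st();print(togo(pw(0,0,.173),down(np.pi/2+YAW)))
E
```

```text
t 22.1 p [0.581  0.1305 0.1811] q [0.0046 0.4053 0.9142 0.0028] F [-0.2  0.9  0.4] gap 0.0483 ff 62.3 j [ 0.13  0.14  1.57  0.    1.42 -0.6 ]
(array([-0.2205, -0.2087,  0.0076]), array([0.011, 0.002, 0.814]))
```

arm_command([
  {"translation": [-0.22,-0.209,0.005],"delta_rot": [0,0,0.814]},
  {"translation": [-0.22,-0.209,0.005],"delta_rot": [0,0,0.814]},
  {"translation": [-0.22,-0.209,0.005],"delta_rot": [0,0,0.814]},
  {"translation": [-0.22,-0.209,0.005],"delta_rot": [0,0,0.814]},
  {"translation": [-0.22,-0.209,0.005],"delta_rot": [0,0,0.814]},
  {"translation": [-0.22,-0.209,0.005],"delta_rot": [0,0,0.814]},
  {"translation": [-0.22,-0.209,0.005],"delta_rot": [0,0,0.814]},
  {"translation": [-0.22,-0.209,0.005],"delta_rot": [0,0,0.814]},
  {"translation": [-0.22,-0.209,0.005],"delta_rot": [0,0,0.814]},
  {"translation": [-0.22,-0.209,0.005],"delta_rot": [0,0,0.814]},
  {"translation": [-0.22,-0.209,0.005],"delta_rot": [0,0,0.814]},
])

```text
time_s: 23.2
position: [0.5706, -0.1718, 0.1692]
tcp_rot: [-0.0, 0.733, 0.68, 0.0]
force: [-0.5, 0.2, -0.6]
finger_gap: 0.0485
finger_force: 62.3
```

```bash
python3 - <<'E'
from h import *
st();print(togo(pw(0,0,.023),down(np.pi/2+YAW)))
E
```

```text
t 23.2 p [ 0.5706 -0.1718  0.1692] q [-1.000e-04  7.334e-01  6.798e-01  0.000e+00] F [-0.5  0.2 -0.6] gap 0.0485 ff 62.3 j [-0.38  0.16  1.57  0.    1.41 -0.3 ]
(array([-0.0009,  0.004 ,  0.1462]), array([-0.   , -0.   ,  0.002]))
```

arm_command([
  {"translation": [-0.001,0.0035,0.045],"delta_rot": [0,0,0]},
  {"translation": [-0.001,0.0035,0.09],"delta_rot": [0,0,0]},
  {"translation": [-0.001,0.0035,0.12],"delta_rot": [0,0,0]},
  {"translation": [-0.001,0.0035,0.138],"delta_rot": [0,0,0]},
  {"translation": [-0.001,0.0035,0.145],"delta_rot": [0,0,0]},
  {"translation": [-0.001,0.0035,0.147],"delta_rot": [0,0,0]},
  {"translation": [-0.001,0.0035,0.147],"delta_rot": [0,0,0]},
])

```text
time_s: 23.9
position: [0.5749, -0.1738, 0.0247]
tcp_rot: [0.001, 0.734, 0.68, 0.0]
force: [-5.8, 3.1, 13.1]
finger_gap: 0.0483
finger_force: 65.7
```

arm_command([
  {"translation": [0,0,0],"delta_rot": [0,0,0]},
  {"translation": [0,0,0],"delta_rot": [0,0,0]},
  {"translation": [0,0,0],"delta_rot": [0,0,0]},
  {"translation": [0,0,-0.03],"delta_rot": [0,0,0]},
  {"translation": [0,0,-0.08],"delta_rot": [0,0,0]},
  {"translation": [0,0,-0.13],"delta_rot": [0,0,0]},
  {"translation": [0,0,-0.15],"delta_rot": [0,0,0]},
  {"translation": [0,0,-0.15],"delta_rot": [0,0,0]},
], hand=0.9)

```text
time_s: 24.7
position: [0.5766, -0.1755, 0.1777]
tcp_rot: [0.004, 0.734, 0.679, 0.002]
force: [1.4, -0.1, 0.6]
finger_gap: 0.0769
finger_force: 0.0
```

```bash
python3 - <<'E'
from h import *
s=snap('top')
for b in blocks(s,thr=60,z=.022):
  if b[1][1]>0: print(*b)
st();print(togo([.475,.3529,.15],down(-1.289+np.pi/2)))
E
```

```text
[145.5 196.8] [0.4751 0.3529] -1.289 [0.037 0.066]
t 24.75 p [ 0.5752 -0.175   0.1745] q [0.0019 0.7341 0.6791 0.0009] F [-0.5  0.4 -0.3] gap 0.077 ff 0.0 j [-0.38  0.16  1.56 -0.    1.42 -0.3 ]
(array([ 0.5186, -0.141 ,  0.0233]), array([ 4.000e-03, -1.000e-03,  1.211e+00]))
```

arm_command([
  {"translation": [0.519,-0.141,0.023],"delta_rot": [0,0,1.211]},
  {"translation": [0.519,-0.141,0.023],"delta_rot": [0,0,1.211]},
  {"translation": [0.519,-0.141,0.023],"delta_rot": [0,0,1.211]},
  {"translation": [0.519,-0.141,0.023],"delta_rot": [0,0,1.211]},
  {"translation": [0.519,-0.141,0.023],"delta_rot": [0,0,1.211]},
  {"translation": [0.519,-0.141,0.023],"delta_rot": [0,0,1.211]},
  {"translation": [0.519,-0.141,0.023],"delta_rot": [0,0,1.211]},
  {"translation": [0.519,-0.141,0.023],"delta_rot": [0,0,1.211]},
  {"translation": [0.519,-0.141,0.023],"delta_rot": [0,0,1.211]},
  {"translation": [0.519,-0.141,0.023],"delta_rot": [0,0,1.211]},
  {"translation": [0.519,-0.141,0.023],"delta_rot": [0,0,1.211]},
  {"translation": [0.519,-0.141,0.023],"delta_rot": [0,0,1.211]},
], hand=1)

```text
time_s: 25.95
position: [0.4706, 0.3571, 0.1464]
tcp_rot: [0.0, 0.99, 0.142, -0.002]
force: [0.8, -0.2, -0.5]
finger_gap: 0.0856
finger_force: 0.0
```

arm_command([
  {"translation": [0,0,0],"delta_rot": [0,0,0]},
  {"translation": [0,0,0],"delta_rot": [0,0,0]},
  {"translation": [0,0,0],"delta_rot": [0,0,0]},
])

```text
time_s: 26.25
position: [0.4738, 0.3522, 0.1484]
tcp_rot: [0.001, 0.99, 0.14, -0.001]
force: [-0.6, -0.7, 0.9]
finger_gap: 0.0855
finger_force: 0.0
```

```bash
python3 - <<'E'
from h import *
s=snap('top','t10.png')
st();print(togo([.475,.3529,.004],down(-1.289+np.pi/2)))
a=cv2.imread('pics/t10.png')[100:220,240:370];cv2.imwrite('pics/c10.png',cv2.resize(a,None,fx=5,fy=5,interpolation=2))
E
```

```text
t 26.3 p [0.474  0.3522 0.1488] q [ 3.000e-04  9.902e-01  1.396e-01 -4.000e-04] F [-0.5  0.1  0.5] gap 0.0856 ff 0.0 j [ 0.55  0.16  1.61 -0.    1.37  1.84]
(array([ 0.0012, -0.0005,  0.1448]), array([ 0.001,  0.001, -0.002]))
```

View pics/c10.png

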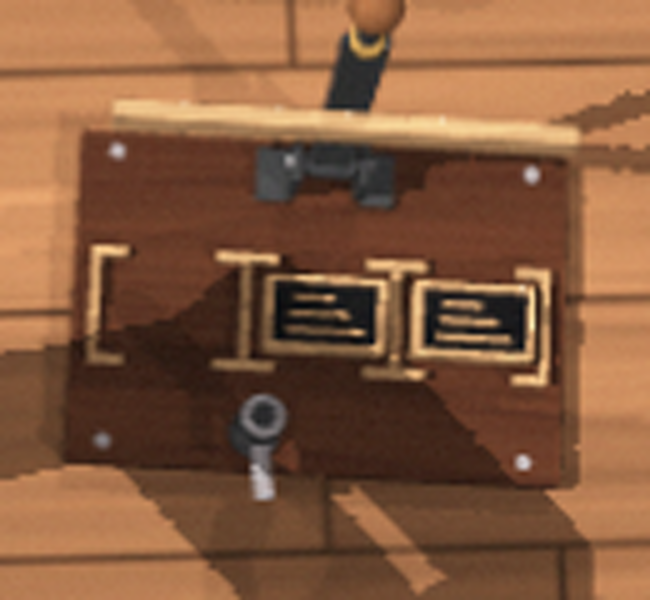

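Blocks lie flat inside bay1 (crop (326,315)) and bay2 (crop (475,320)); bay0 is free. Take block B.

arm_command([
  {"translation": [0.001,0,0.05],"delta_rot": [0,0,0]},
  {"translation": [0.001,0,0.1],"delta_rot": [0,0,0]},
  {"translation": [0.001,0,0.135],"delta_rot": [0,0,0]},
  {"translation": [0.001,0,0.144],"delta_rot": [0,0,0]},
  {"translation": [0.001,0,0.144],"delta_rot": [0,0,0]},
])

```text
time_s: 26.8
position: [0.474, 0.3525, 0.0041]
tcp_rot: [0.001, 0.99, 0.14, -0.001]
force: [-0.5, -0.8, -0.1]
finger_gap: 0.0858
finger_force: 0.0
```

arm_command([
  {"translation": [0,0,0],"delta_rot": [0,0,0]},
  {"translation": [0,0,0],"delta_rot": [0,0,0]},
  {"translation": [0,0,0],"delta_rot": [0,0,0]},
  {"translation": [0,0,0],"delta_rot": [0,0,0]},
  {"translation": [0,0,0],"delta_rot": [0,0,0]},
], hand=0)

```text
time_s: 27.3
position: [0.4768, 0.3554, 0.0085]
tcp_rot: [-0.001, 0.99, 0.141, 0.002]
force: [-0.6, -1.4, 6.3]
finger_gap: 0.0484
finger_force: 62.8
```

arm_command([
  {"translation": [0,0,-0.02],"delta_rot": [0,0,0]},
  {"translation": [0,0,-0.06],"delta_rot": [0,0,0]},
  {"translation": [0,0,-0.1],"delta_rot": [0,0,0]},
  {"translation": [0,0,-0.15],"delta_rot": [0,0,0]},
  {"translation": [0,0,-0.17],"delta_rot": [0,0,0]},
  {"translation": [0,0,-0.17],"delta_rot": [0,0,0]},
])

```text
time_s: 27.9
position: [0.4775, 0.356, 0.1822]
tcp_rot: [-0.002, 0.99, 0.141, 0.005]
force: [0.7, 0.2, -0.9]
finger_gap: 0.0483
finger_force: 62.2
```

```bash
python3 - <<'E'
from h import *
st();print(togo(pw(0,.1,.173),down(np.pi/2+YAW)))
E
```

```text
t 27.9 p [0.4775 0.356  0.1822] q [-0.0022  0.9901  0.1405  0.005 ] F [ 0.7  0.2 -0.9] gap 0.0483 ff 62.2 j [ 0.55  0.14  1.57 -0.    1.42  1.84]
(array([-0.0189,  0.4415,  0.0077]), array([ 0.004, -0.011, -1.211]))
```

arm_command([
  {"translation": [-0.019,0.441,0.004],"delta_rot": [0,0,-1.211]},
  {"translation": [-0.019,0.441,0.004],"delta_rot": [0,0,-1.211]},
  {"translation": [-0.019,0.441,0.004],"delta_rot": [0,0,-1.211]},
  {"translation": [-0.019,0.441,0.004],"delta_rot": [0,0,-1.211]},
  {"translation": [-0.019,0.441,0.004],"delta_rot": [0,0,-1.211]},
  {"translation": [-0.019,0.441,0.004],"delta_rot": [0,0,-1.211]},
  {"translation": [-0.019,0.441,0.004],"delta_rot": [0,0,-1.211]},
  {"translation": [-0.019,0.441,0.004],"delta_rot": [0,0,-1.211]},
  {"translation": [-0.019,0.441,0.004],"delta_rot": [0,0,-1.211]},
  {"translation": [-0.019,0.441,0.004],"delta_rot": [0,0,-1.211]},
  {"translation": [-0.019,0.441,0.004],"delta_rot": [0,0,-1.211]},
  {"translation": [-0.019,0.441,0.004],"delta_rot": [0,0,-1.211]},
])

```text
time_s: 29.1
position: [0.5784, -0.0749, 0.1702]
tcp_rot: [-0.001, 0.735, 0.678, -0.0]
force: [-0.1, 0.4, -1.2]
finger_gap: 0.0481
finger_force: 62.3
```

arm_command([
  {"translation": [0,0,0],"delta_rot": [0,0,0]},
  {"translation": [0,0,0],"delta_rot": [0,0,0]},
  {"translation": [0,0,0],"delta_rot": [0,0,0]},
])

```text
time_s: 29.4
position: [0.579, -0.0737, 0.1713]
tcp_rot: [-0.0, 0.734, 0.68, 0.0]
force: [0.5, -0.0, -0.6]
finger_gap: 0.0483
finger_force: 62.3
```

```bash
python3 - <<'E'
from h import *
st();print(togo(pw(0,.1,.023),down(np.pi/2+YAW)))
E
```

```text
t 29.4 p [ 0.579  -0.0737  0.1713] q [-0.      0.7336  0.6796  0.    ] F [ 0.5 -0.  -0.6] gap 0.0483 ff 62.3 j [-0.21  0.12  1.61  0.    1.41 -0.14]
(array([0.0006, 0.0033, 0.1483]), array([ 0.   , -0.   ,  0.002]))
```

arm_command([
  {"translation": [0.0015,0.003,0.045],"delta_rot": [0,0,0]},
  {"translation": [0.0015,0.003,0.09],"delta_rot": [0,0,0]},
  {"translation": [0.0015,0.003,0.12],"delta_rot": [0,0,0]},
  {"translation": [0.0015,0.003,0.138],"delta_rot": [0,0,0]},
  {"translation": [0.0015,0.003,0.145],"delta_rot": [0,0,0]},
  {"translation": [0.0015,0.003,0.147],"delta_rot": [0,0,0]},
  {"translation": [0.0015,0.003,0.147],"delta_rot": [0,0,0]},
])

```text
time_s: 30.1
position: [0.5827, -0.073, 0.0264]
tcp_rot: [0.0, 0.734, 0.679, 0.0]
force: [-5.1, 1.1, 10.7]
finger_gap: 0.0486
finger_force: 64.3
```

arm_command([
  {"translation": [0,0,0],"delta_rot": [0,0,0]},
  {"translation": [0,0,0],"delta_rot": [0,0,0]},
  {"translation": [0,0,0],"delta_rot": [0,0,0]},
  {"translation": [0,0,-0.03],"delta_rot": [0,0,0]},
  {"translation": [0,0,-0.08],"delta_rot": [0,0,0]},
  {"translation": [0,0,-0.13],"delta_rot": [0,0,0]},
  {"translation": [0,0,-0.15],"delta_rot": [0,0,0]},
  {"translation": [0,0,-0.15],"delta_rot": [0,0,0]},
], hand=0.9)

```text
time_s: 30.9
position: [0.5851, -0.0741, 0.1797]
tcp_rot: [0.004, 0.734, 0.679, 0.003]
force: [0.7, 0.2, 0.0]
finger_gap: 0.0767
finger_force: 0.0
```

arm_command([
  {"translation": [0.05,0,-0.05],"delta_rot": [0,0,0.1]},
  {"translation": [0.1,0,-0.1],"delta_rot": [0,0,0.2]},
  {"translation": [0.15,0,-0.13],"delta_rot": [0,0,0.3]},
  {"translation": [0.2,0,-0.13],"delta_rot": [0,0,0.4]},
  {"translation": [0.25,0,-0.13],"delta_rot": [0,0,0.4]},
  {"translation": [0.25,0,-0.13],"delta_rot": [0,0,0.4]},
])

```text
time_s: 31.5
position: [0.6013, 0.1781, 0.3035]
tcp_rot: [-0.0, 0.854, 0.52, -0.0]
force: [0.8, 0.3, 0.2]
finger_gap: 0.077
finger_force: 0.0
```

```bash
python3 - <<'E'
from h import *
s=snap('top','t11.png');print(bayblocks(s));st()
a=cv2.imread('pics/t11.png')[100:220,240:370];cv2.imwrite('pics/c11.png',cv2.resize(a,None,fx=5,fy=5,interpolation=2))
E
```

```text
[(array([-0.0034, -0.1137]), 0.056, array([0.049, 0.089]))]
t 31.55 p [0.6009 0.1843 0.304 ] q [-1.800e-03  8.532e-01  5.216e-01  7.000e-04] F [-3.3  2.5  0.1] gap 0.0767 ff 0.0 j [0.21 0.19 1.29 0.   1.66 0.69]
```

View pics/c11.png

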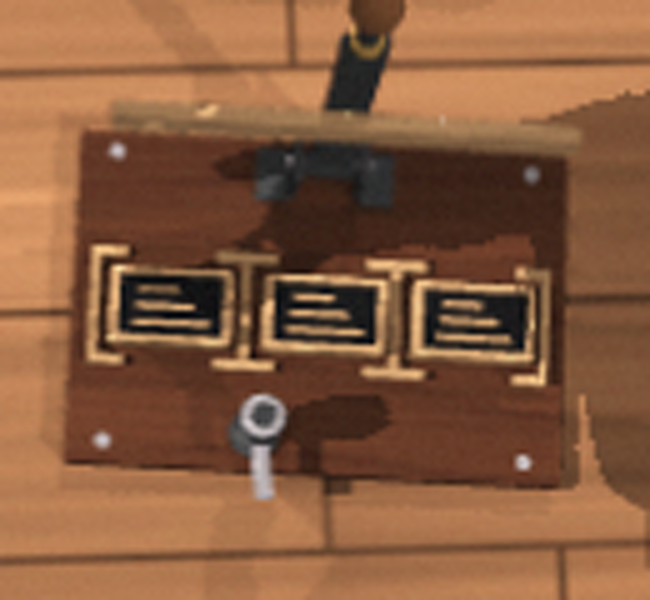

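All three blocks sit inside their bays (crop (170,305), (326,312), (473,320)). Now swing the lever down: go behind the ball first.

```bash
python3 - <<'E'
from h import *
st();print(togo(pw(.165,.09,.304),down(YAW)))
E
```

```text
t 31.55 p [0.6009 0.1843 0.304 ] q [-1.800e-03  8.532e-01  5.216e-01  7.000e-04] F [-3.3  2.5  0.1] gap 0.0767 ff 0.0 j [0.21 0.19 1.29 0.   1.66 0.69]
(array([-0.1834,  0.257 , -0.0011]), array([-4.000e-03, -1.000e-03,  1.175e+00]))
```

arm_command([
  {"translation": [-0.185,0.257,0],"delta_rot": [0,0,1.175]},
  {"translation": [-0.185,0.257,0],"delta_rot": [0,0,1.175]},
  {"translation": [-0.185,0.257,0],"delta_rot": [0,0,1.175]},
  {"translation": [-0.185,0.257,0],"delta_rot": [0,0,1.175]},
  {"translation": [-0.185,0.257,0],"delta_rot": [0,0,1.175]},
  {"translation": [-0.185,0.257,0],"delta_rot": [0,0,1.175]},
  {"translation": [-0.185,0.257,0],"delta_rot": [0,0,1.175]},
  {"translation": [-0.185,0.257,0],"delta_rot": [0,0,1.175]},
  {"translation": [-0.185,0.257,0],"delta_rot": [0,0,1.175]},
  {"translation": [-0.185,0.257,0],"delta_rot": [0,0,1.175]},
  {"translation": [-0.185,0.257,0],"delta_rot": [0,0,1.175]},
  {"translation": [-0.185,0.257,0],"delta_rot": [0,0,1.175]},
], hand=0)

```text
time_s: 32.75
position: [0.7446, -0.106, 0.3043]
tcp_rot: [-0.0, 0.999, -0.04, 0.0]
force: [-0.5, -0.7, -0.1]
finger_gap: -0.0002
finger_force: 0.0
```

arm_command([
  {"translation": [0,0,0],"delta_rot": [0,0,0]},
  {"translation": [0,0,0],"delta_rot": [0,0,0]},
  {"translation": [0,0,0],"delta_rot": [0,0,0]},
])

```text
time_s: 33.05
position: [0.7447, -0.1066, 0.3045]
tcp_rot: [0.0, 0.999, -0.041, 0.0]
force: [0.1, 0.3, -1.0]
finger_gap: -0.0
finger_force: 0.0
```

```bash
python3 - <<'E'
from h import *
s=st();print(PR.inv().apply(np.array(s['position'])-O));print(togo(pw(.165,0,.304),down(YAW)))
E
```

```text
t 33.05 p [ 0.7447 -0.1066  0.3045] q [ 0.000e+00  9.992e-01 -4.080e-02  1.000e-04] F [ 0.1  0.3 -1. ] gap -0.0 ff 0.0 j [-0.21  0.56  0.84  0.    1.75  1.44]
[0.16452355 0.07946607 0.30448343]
(array([0.0008, 0.0795, 0.0005]), array([ 0.   , -0.   , -0.004]))
```

arm_command([
  {"translation": [0,0.04,0],"delta_rot": [0,0,0]},
  {"translation": [0,0.08,0],"delta_rot": [0,0,0]},
  {"translation": [0,0.08,0],"delta_rot": [0,0,0]},
  {"translation": [-0.012,0.08,0],"delta_rot": [0,0,0]},
  {"translation": [-0.035,0.08,-0.001],"delta_rot": [0,0,0]},
  {"translation": [-0.06,0.08,-0.001],"delta_rot": [0,0,0]},
  {"translation": [-0.086,0.08,0.002],"delta_rot": [0,0,0]},
  {"translation": [-0.111,0.08,0.008],"delta_rot": [0,0,0]},
  {"translation": [-0.135,0.08,0.016],"delta_rot": [0,0,0]},
  {"translation": [-0.158,0.08,0.026],"delta_rot": [0,0,0]},
  {"translation": [-0.18,0.08,0.038],"delta_rot": [0,0,0]},
  {"translation": [-0.18,0.08,0.038],"delta_rot": [0,0,0]},
])

```text
time_s: 34.25
position: [0.556, -0.1708, 0.2642]
tcp_rot: [-0.001, 0.999, -0.041, -0.002]
force: [0.4, -0.1, 0.3]
finger_gap: 0.0001
finger_force: 0.0
```

```bash
cat >> h.py <<'E'
def ball(s,lo,hi):
    "lever angle from the orange ball in the side view: nearest match of the blob centre to the ball's arc"
    h=cv2.cvtColor(s['color'],cv2.COLOR_RGB2HSV);m=cv2.inRange(h,(8,140,70),(16,220,190))
    A=np.arange(lo,hi,.02);p=proj(s,[pw(.095-.256*np.cos(a),0,.056+.256*np.sin(a)) for a in A])
    k=cv2.morphologyEx(m,cv2.MORPH_OPEN,np.ones((3,3)));n,_,S,C=cv2.connectedComponentsWithStats(k)
    for i in range(1,n):
        if 12<S[i,4]<80:
            d=np.linalg.norm(p-C[i],axis=1)
            if d.min()<4: print('ball',C[i].round(1),S[i,4],'a',A[d.argmin()].round(2),d.min().round(1))
E
python3 - <<'E'
from h import *
s=st();print(PR.inv().apply(np.array(s['position'])-O))
s=snap('side','s12.png');ball(s,.0,1.8)
a=cv2.imread('pics/s12.png')[100:220,190:310];cv2.imwrite('pics/c12.png',cv2.resize(a,None,fx=5,fy=5,interpolation=2))
E
```

```text
t 34.25 p [ 0.556  -0.1708  0.2642] q [-6.000e-04  9.991e-01 -4.120e-02 -1.900e-03] F [ 0.4 -0.1  0.3] gap 0.0001 ff 0.0 j [-0.39  0.07  1.49 -0.    1.58  1.27]
[-0.01862189  0.00073641  0.2642427 ]
```

View pics/c12.png

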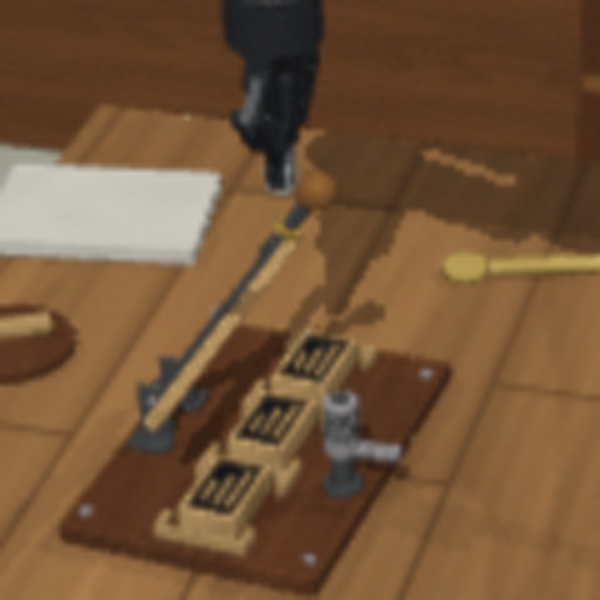

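Ball at crop (316,187): lever about 0.96 rad, blocks undisturbed. Now press the ball down from above along its arc.

arm_command([
  {"translation": [0,0,-0.05],"delta_rot": [0,0,0]},
  {"translation": [-0.01,0,-0.06],"delta_rot": [0,0,0]},
  {"translation": [-0.033,0,-0.055],"delta_rot": [0,0,0]},
  {"translation": [-0.033,0,-0.018],"delta_rot": [0,0,0]},
  {"translation": [-0.055,0,0],"delta_rot": [0,0,0]},
  {"translation": [-0.074,0,0.018],"delta_rot": [0,0,0]},
  {"translation": [-0.09,0,0.037],"delta_rot": [0,0,0]},
  {"translation": [-0.105,0,0.058],"delta_rot": [0,0,0]},
  {"translation": [-0.117,0,0.081],"delta_rot": [0,0,0]},
  {"translation": [-0.127,0,0.104],"delta_rot": [0,0,0]},
  {"translation": [-0.134,0,0.129],"delta_rot": [0,0,0]},
  {"translation": [-0.134,0,0.129],"delta_rot": [0,0,0]},
])

```text
time_s: 35.5
position: [0.4238, -0.16, 0.1351]
tcp_rot: [-0.001, 0.999, -0.041, -0.002]
force: [-1.1, -0.6, 0.5]
finger_gap: -0.0003
finger_force: 0.0
```

```bash
python3 - <<'E'
from h import *
s=st();print(PR.inv().apply(np.array(s['position'])-O))
s=snap('side','s13.png')
for a in np.arange(0,.5,.1): print(round(a,2),proj(s,[pw(.095-.256*np.cos(a),0,.056+.256*np.sin(a))])[0])
h=cv2.cvtColor(s['color'],cv2.COLOR_RGB2HSV)
print(togo(pw(-.161,0,.068),down(YAW)))
# ball pixels: distinct from table? print HSV along the arc
for a in np.arange(-.05,.5,.05):
    u,v=proj(s,[pw(.095-.256*np.cos(a),0,.056+.256*np.sin(a))])[0].round().astype(int);print(round(a,2),h[v,u],end=' ')
E
```

```text
t 35.5 p [ 0.4238 -0.16    0.1351] q [-9.000e-04  9.992e-01 -4.110e-02 -1.800e-03] F [-1.1 -0.6  0.5] gap -0.0003 ff 0.0 j [-0.47 -0.21  1.99  0.    1.36  1.18]
[-0.1512409   0.00125701  0.13507455]
0.0 [279.93574359 187.84967765]
0.1 [279.6519179  182.61885016]
0.2 [278.76369431 177.24970088]
0.3 [277.26859442 171.80125628]
0.4 [275.17226223 166.33590444]
(array([-0.0111,  0.0009,  0.0692]), array([-0.001,  0.001, -0.004]))
-0.05 [ 15 149 128] 0.0 [ 15 144 133] 0.05 [ 14 144  92] 0.1 [ 15 147  92] 0.15 [ 14 149  89] 0.2 [ 15 164 120] 0.25 [ 15 162 146] 0.3 [ 15 111  99] 0.35 [ 0  6 44] 0.4 [13 74 72] 0.45 [11 79 45]
```

arm_command([
  {"translation": [-0.005,0,0.015],"delta_rot": [0,0,0]},
  {"translation": [-0.007,0,0.03],"delta_rot": [0,0,0]},
  {"translation": [-0.009,0,0.043],"delta_rot": [0,0,0]},
  {"translation": [-0.01,0,0.053],"delta_rot": [0,0,0]},
  {"translation": [-0.01,0,0.06],"delta_rot": [0,0,0]},
  {"translation": [-0.01,0,0.064],"delta_rot": [0,0,0]},
  {"translation": [-0.01,0,0.067],"delta_rot": [0,0,0]},
  {"translation": [-0.01,0,0.067],"delta_rot": [0,0,0]},
  {"translation": [-0.01,0,0.067],"delta_rot": [0,0,0]},
])

```text
time_s: 36.45
position: [0.4154, -0.16, 0.0715]
tcp_rot: [-0.0, 0.999, -0.041, -0.0]
force: [-6.1, 2.7, 12.5]
finger_gap: 0.0
finger_force: 5.8
```

arm_command([
  {"translation": [0,0,0.002],"delta_rot": [0,0,0]},
  {"translation": [0,0,0.003],"delta_rot": [0,0,0]},
  {"translation": [0,0,0.003],"delta_rot": [0,0,0]},
])

```text
time_s: 36.75
position: [0.4155, -0.1601, 0.0709]
tcp_rot: [0.0, 0.999, -0.041, -0.0]
force: [-20.6, 8.2, 38.6]
finger_gap: 0.0002
finger_force: 19.0
```

arm_command([
  {"translation": [0,0,-0.04],"delta_rot": [0,0,0]},
  {"translation": [0,0,-0.09],"delta_rot": [0,0,0]},
  {"translation": [0,0,-0.11],"delta_rot": [0,0,0]},
  {"translation": [0,0,-0.11],"delta_rot": [0,0,0]},
], hand=0.7)

```text
time_s: 37.15
position: [0.418, -0.1613, 0.1823]
tcp_rot: [0.002, 0.999, -0.041, 0.004]
force: [0.3, -0.8, 0.1]
finger_gap: 0.0583
finger_force: 0.0
```

```bash
python3 - <<'E'
from h import *
st();print(togo(pw(-.08,.04,.17),down(YAW+np.pi/2-1.43)))
E
```

```text
t 37.15 p [ 0.418  -0.1613  0.1823] q [ 0.0018  0.9991 -0.0411  0.004 ] F [ 0.3 -0.8  0.1] gap 0.0583 ff 0.0 j [-0.48 -0.28  1.96  0.    1.44  1.17]
(array([ 0.0766, -0.0409,  0.0128]), array([ 0.004, -0.008, -0.145]))
```

arm_command([
  {"translation": [0.04,-0.02,0],"delta_rot": [0,0,-0.07]},
  {"translation": [0.0765,-0.041,0.01],"delta_rot": [0,0,-0.145]},
  {"translation": [0.0765,-0.041,0.01],"delta_rot": [0,0,-0.145]},
  {"translation": [0.0765,-0.041,0.01],"delta_rot": [0,0,-0.145]},
  {"translation": [0.0765,-0.041,0.01],"delta_rot": [0,0,-0.145]},
])

```text
time_s: 37.65
position: [0.4942, -0.1255, 0.1668]
tcp_rot: [-0.0, 1.0, 0.031, -0.001]
force: [-0.4, 0.3, -0.5]
finger_gap: 0.0595
finger_force: 0.0
```

```bash
python3 - <<'E'
from h import *
st();print(togo([.4988,-.1266,.072],down(YAW+np.pi/2-1.43)))
s=snap('side','s14.png');a=cv2.imread('pics/s14.png')[140:240,190:310];cv2.imwrite('pics/c14.png',cv2.resize(a,None,fx=5,fy=5,interpolation=2))
E
```

```text
t 37.65 p [ 0.4942 -0.1255  0.1668] q [-1.000e-04  9.995e-01  3.110e-02 -5.000e-04] F [-0.4  0.3 -0.5] gap 0.0595 ff 0.0 j [-0.35 -0.07  1.82 -0.    1.4   1.16]
(array([0.0047, 0.0014, 0.0948]), array([-0.   ,  0.001, -0.001]))
```

View pics/c14.png

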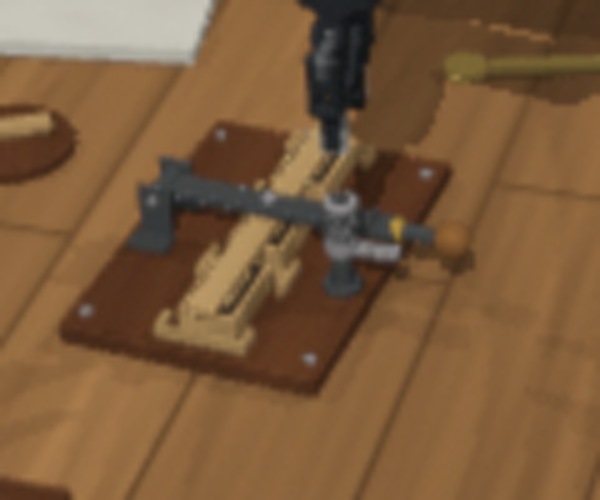

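Lever shut with the batten on the blocks (ball at crop (452,240)); collar still released, tongue at crop (380,250). Grip the collar.

arm_command([
  {"translation": [0.0045,0.001,0.04],"delta_rot": [0,0,0]},
  {"translation": [0.0045,0.001,0.075],"delta_rot": [0,0,0]},
  {"translation": [0.0045,0.001,0.091],"delta_rot": [0,0,0]},
  {"translation": [0.0045,0.001,0.094],"delta_rot": [0,0,0]},
  {"translation": [0.0045,0.001,0.094],"delta_rot": [0,0,0]},
])

```text
time_s: 38.2
position: [0.4991, -0.1265, 0.0738]
tcp_rot: [0.0, 1.0, 0.031, 0.0]
force: [-0.3, -0.4, 0.4]
finger_gap: 0.0597
finger_force: 0.0
```

arm_command([
  {"translation": [0,0,0],"delta_rot": [0,0,0]},
  {"translation": [0,0,0],"delta_rot": [0,0,0]},
  {"translation": [0,0,0],"delta_rot": [0,0,0]},
  {"translation": [0,0,0],"delta_rot": [0,0,0]},
  {"translation": [0,0,0],"delta_rot": [0,0,0]},
], hand=0)

```text
time_s: 38.7
position: [0.5006, -0.1267, 0.0753]
tcp_rot: [0.001, 1.0, 0.031, 0.001]
force: [-0.6, -0.8, 5.9]
finger_gap: 0.0265
finger_force: 58.6
```

arm_command([
  {"translation": [0,0,-0.008],"delta_rot": [0,0,0]},
  {"translation": [0,0,-0.016],"delta_rot": [0,0,0]},
  {"translation": [0,0,-0.022],"delta_rot": [0,0,0]},
  {"translation": [0,0,-0.022],"delta_rot": [0,0,0]},
  {"translation": [0,0,-0.022],"delta_rot": [0,0,0]},
])

```text
time_s: 39.2
position: [0.5002, -0.1266, 0.0952]
tcp_rot: [0.001, 1.0, 0.031, 0.001]
force: [8.2, -3.0, -13.9]
finger_gap: 0.0264
finger_force: 59.9
```

arm_command([
  {"translation": [0,0,0],"delta_rot": [0,0,-0.14]},
  {"translation": [0,0,0],"delta_rot": [0,0,-0.28]},
  {"translation": [0,0,0],"delta_rot": [0,0,-0.42]},
  {"translation": [0,0,0],"delta_rot": [0,0,-0.56]},
  {"translation": [0,0,0],"delta_rot": [0,0,-0.7]},
  {"translation": [0,0,0],"delta_rot": [0,0,-0.84]},
  {"translation": [0,0,0],"delta_rot": [0,0,-0.98]},
  {"translation": [0,0,0],"delta_rot": [0,0,-1.12]},
  {"translation": [0,0,0],"delta_rot": [0,0,-1.26]},
  {"translation": [0,0,0],"delta_rot": [0,0,-1.38]},
  {"translation": [0,0,0],"delta_rot": [0,0,-1.45]},
  {"translation": [0,0,0],"delta_rot": [0,0,-1.45]},
])

```text
time_s: 40.4
position: [0.4993, -0.1256, 0.0943]
tcp_rot: [-0.0, 0.726, 0.687, 0.0]
force: [4.6, -0.5, -14.2]
finger_gap: 0.0263
finger_force: 59.8
```

```bash
python3 - <<'E'
from h import *
s=st();print(s['torque']);m=T(*s['tcp_rot']).as_matrix();print('yaw',np.arctan2(m[1,0],m[0,0])-np.pi/2-YAW)
E
```

```text
t 40.4 p [ 0.4993 -0.1256  0.0943] q [-3.000e-04  7.264e-01  6.873e-01  2.000e-04] F [  4.6  -0.5 -14.2] gap 0.0263 ff 59.8 j [-0.35  0.01  1.87  0.    1.26 -0.29]
[ 3.84373439e-02 -1.13742281e+00 -2.39385271e-04]
yaw 0.022629132077489775
```

arm_command([
  {"translation": [0,0,0],"delta_rot": [0,0,-0.05]},
  {"translation": [0,0,0],"delta_rot": [0,0,-0.05]},
  {"translation": [0,0,0.007],"delta_rot": [0,0,-0.05]},
  {"translation": [0,0,0.013],"delta_rot": [0,0,-0.05]},
  {"translation": [0,0,0.016],"delta_rot": [0,0,-0.05]},
  {"translation": [0,0,0.017],"delta_rot": [0,0,-0.05]},
  {"translation": [0,0,0.017],"delta_rot": [0,0,-0.05]},
])

```text
time_s: 41.1
position: [0.4996, -0.1252, 0.0807]
tcp_rot: [-0.001, 0.71, 0.704, 0.0]
force: [-9.7, 9.2, 18.8]
finger_gap: 0.0261
finger_force: 63.7
```

```bash
python3 - <<'E'
from h import *
s=st();print(s['torque']);m=T(*s['tcp_rot']).as_matrix();print('yaw',np.arctan2(m[1,0],m[0,0])-np.pi/2-YAW)
E
```

```text
t 41.1 p [ 0.4996 -0.1252  0.0807] q [-5.000e-04  7.100e-01  7.042e-01  4.000e-04] F [-9.7  9.2 18.8] gap 0.0261 ff 63.7 j [-0.35  0.03  1.88  0.    1.23 -0.34]
[ 1.27680654  1.89979037 -0.93272685]
yaw 0.06986008320432806
```

arm_command([
  {"translation": [0,0,0],"delta_rot": [0,0,0]},
  {"translation": [0,0,0],"delta_rot": [0,0,0]},
  {"translation": [0,0,0],"delta_rot": [0,0,0]},
  {"translation": [0,0,-0.03],"delta_rot": [0,0,0]},
  {"translation": [0,0,-0.08],"delta_rot": [0,0,0]},
  {"translation": [0,0,-0.13],"delta_rot": [0,0,0]},
  {"translation": [0.05,0,-0.15],"delta_rot": [0,0,0]},
  {"translation": [0.1,0,-0.15],"delta_rot": [0,0,0]},
  {"translation": [0.15,-0.03,-0.15],"delta_rot": [0,0,0]},
  {"translation": [0.2,-0.06,-0.15],"delta_rot": [0,0,0]},
  {"translation": [0.2,-0.06,-0.15],"delta_rot": [0,0,0]},
], hand=0.7)

```text
time_s: 42.2
position: [0.4393, 0.0772, 0.2283]
tcp_rot: [-0.0, 0.709, 0.705, 0.0]
force: [0.3, -0.7, 0.5]
finger_gap: 0.0596
finger_force: 0.0
```

```bash
python3 - <<'E'
from h import *
st()
snap('side','s15.png');snap('top','t15.png')
a=cv2.imread('pics/s15.png')[145:225,200:300];b=cv2.imread('pics/t15.png')[120:215,250:360]
cv2.imwrite('pics/c15.png',np.hstack([cv2.resize(a,(400,400),interpolation=2),cv2.resize(b,(400,400),interpolation=2)]))
E
```

```text
t 42.2 p [0.4393 0.0772 0.2283] q [-4.000e-04  7.091e-01  7.051e-01  2.000e-04] F [ 0.3 -0.7  0.5] gap 0.0596 ff 0.0 j [ 0.06 -0.3   1.9   0.    1.54  0.06]
```

View pics/c15.png

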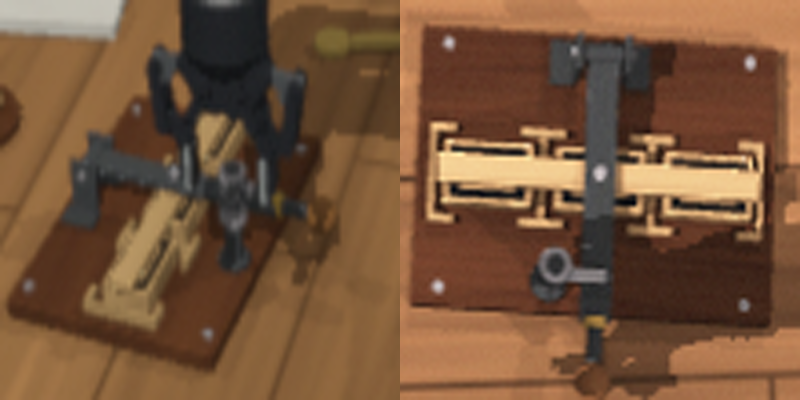

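The press is shut on all three blocks. The tongue lies over the lever bar (right half, (590,275)), parallel to press y and behind the lip, and the gripper is clear.

```bash
python3 -c "
from workcell import job
print(job.close_job())"
```

```text
the job is handed in; nothing more can be done
None
```

All three blocks are laid flat in their own bays, with the lever shut on them and the collar locked with its tongue over the lever. I handed the job in at about 42 s; it returned no verdict.

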